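Clamp a crystal point in the rack-feed vise and lock the jaw

ROBOT

A 6-joint arm with a two-finger parallel gripper is mounted at the origin on a cart in front of the work surface, level with it; the furniture and walls round the work are solid. World frame = base frame: x ahead of the robot, y to its left, z up, the work surface at z = 0. Lengths are in mm, angles in rad, forces in N, time in s.
With the tool pointing down it reaches from about 350 to 725 mm from the base axis. Payload 6 kg.
Tool frame: the origin (TCP) lies at the very end of the fingers, on their centre line; the grasp point (between the pads) lies 19 mm behind it; z points along the fingers, y is the line along which they close (so a half turn about z gives the same grasp; the last joint's range is limited). The gripper opens to 85 mm and grips with 20 to 120 N. Pads are 22 mm wide; open, the fingers measure 114 mm over their backs; the gripper's body (76 mm by 85 mm) begins 54 mm behind the grasp point. The pads swing forward as they close: fully open they stand 13 mm farther back than shut.
Start: joints at [1.492, 0.04, 0.085, 0, -1.615, -0.334], TCP at [240.678, 549.589, 231.261] pointing down, gripper open.
Joint ranges: [-2.56, 2.56], [-1.29, 2.01], [-1.08, 1.49], [-3.29, 1.98], [-2.81, -0.18], [-2.99, 2.99]. Speed limits (rad/s): [2.57, 2.57, 3.01, 3.14, 3.14, 3.14].

INTERFACE

Orientations are given as a unit quaternion [w, x, y, z].
In Python, from rig import bot gives the robot as it stands.
- The arm moves only by the shell command python3 -m pendant 'ROWS' [OPENING] [FORCE]. ROWS is JSON, a list that holds one entry, the list of rows, each a list of 4 numbers: the shift along the tool's x, y, z each as a share of 500 mm, from -1 to 1, then the turn about the tool's z as a share of pi/4 rad, from -1 to 1. A call has 1 to 10 rows; each row is the pose to reach, as a shift and turn from the pose commanded when the call began, along the tool's axes at that moment; what a row does not reach only later rows make up. A row lasts 1/8 s, in which the tool goes at most 62.5 mm and 10.7 degrees, less where a joint would pass 70% of its speed; a pose out of reach is approached as far as the arm can. A call with a number of a shift or a turn outside -1 to 1 is refused whole. A call with a gripper value outside its range is refused whole. OPENING is the opening, from 0 (shut) to 1 (fully open), set as the call begins (- or left out, the last holds). The fingers move at their own pace and stop on an object; FORCE is the grip in N (left out, the last holds). Time passes only in rows, so rows that repeat a pose let the fingers close. It gives the time, the measured TCP pose, the force, the opening and the grip force at its end, in the units of the state.
- bot.get_state(): the state, without advancing time (a new reading comes with each control period).
- bot.grab_frame(name): name is "side" or "top" or "wrist"; returns a dict with "pixels" (400x640x3 uint8, red, green, blue), "fx", "fy", "cx", "cy" (pixels), "D" ([k1, k2, p1, p2, k3] as OpenCV has them; the pictures are not rectified), "R" (3x3) and "t" (3): a world point X has camera coordinates R X + t. Camera axes: x right, y down, z forward; pixel columns grow to the right and rows downward; lengths in mm; the calibration is good to about 2 mm. A picture is of the moment at which its call begins. There is no depth.
- bot.job_done(): hands the job in; it is judged then, once.
The state is a dict: "clock": time; "joint_pos": joint angles; "qvel": joint speeds; "joint_efforts": joint torques, N m; "tcp_pos": TCP position; "tool_rot": TCP orientation; "ft_force": force on the tool from outside, world axes, zero at the start; "torque": the same for the moment, N m; "width": finger opening in mm; "gripper_force": force on a finger pad.
Only numpy, scipy, OpenCV 4.12 (cv2) and the standard library are available. Lean on these libraries where they do the work, as an engineer would, in place of code of your own. Each camera call takes 0.05 s, during which the arm holds its last target. There are 200 camera calls.

TASK

Clamp the crystal point that stands in the vise: wind the hand wheel clockwise by its crank handle until the sliding jaw holds the crystal snugly against the fixed jaw. Then take the T-handled key from its wooden rest and with it turn both slotted lock screws on the jaw's sloping front clockwise until they stop, so that the jaw cannot run back. Hang the key back on its rest, leave the crystal upright and clamped, and do not disturb the loupe, marker, palm stone and label roll lying round the work.

Things in the scene. Friction and masses are not known exactly. Their poses are not given: they have to be found in the camera images.
- vise: grey cast vise fixed to the desk: bed 325 mm long (its own y from -185 to 140), foot 120 mm wide (x), top of the bed 28 mm above the desk. Origin on the desk in the middle of its width. Own z up; own x points away from the robot; the fixed jaw is at its +y end (left), the hand wheel at its -y end (right), the sloping front with the lock screws faces the robot (-x).
- fixed_jaw: fixed jaw of the vise, a block 40 mm high above the bed with a rubber face; its origin coincides with the vise's
- fixed_jaw_face (a point): centre of the fixed jaw's rubber face (70 x 34 mm, it looks to the vise's -y), 20 mm above the bed
- jaw_face (a point): centre of the sliding jaw's rubber face (looks to the vise's +y), moves with the jaw. The jaw body reaches 88 mm behind it and is 68 mm high over the desk
- jaw (a joint): travel of the sliding jaw (m), grows towards the fixed jaw, 0 to 0.060; driven by rack and pinion, 0.012 m per radian of the wheel
- wheel (a joint): angle of the hand wheel (rad), grows clockwise seen from above, which closes the jaw; the shaft is upright; the friction in it holds it where it is left
- wheel_hub (a point): top of the hand wheel's hub, on its upright axis, 69 mm above the desk; rim radius 52 mm, rim 54 to 66 mm above the desk
- crank_top (a point): top end of the crank handle: an upright black cylinder, diameter 19 mm, 42 mm high, that revolves freely on its pin, 44 mm from the wheel's axis; its top is 111 mm above the desk
- crystal: violet-white crystal point, 46 x 36 x 125 mm, hexagonal, standing upright on the bed between the jaws with its flat faces (36 mm apart, own y) towards them; origin at the centre of its base, own z up
- head_left: slotted head of the left lock screw (nearer the fixed jaw); origin at the centre of the head's top. Head diameter 34 mm, in a face sloping 26 degrees. Own z points out along the screw's axis (tilted 26 degrees from vertical towards the robot), own y along the slot. Slot right across the head, 6 mm wide, 9 mm deep, flared to 11 mm at the mouth
- head_right: right lock screw (nearer the wheel), the same as the left one, 44 mm from it; both move with the sliding jaw
- screw_left (a joint): angle of the left lock screw (rad), grows clockwise seen from outside; 0 loose, 1.6 at the stop (tight; the slot then lies level, along the vise's y)
- screw_right (a joint): angle of the right lock screw, the same
- key: T-handled key 116 mm long, 0.16 kg: black handle bar 94 mm long (own y), 18 mm wide (x), 22 mm high; steel stem of diameter 15 mm; flat blade 23 mm wide (along y, like the bar) and 4 mm thick, 16 mm long. Origin at the middle of the blade's tip, own z up towards the bar. It hangs by the two ends of the bar
- key_tip (a point): middle of the edge of the key's blade
- key_bar (a point): centre of the key's handle bar, 105 mm above the tip
- key_rest: wooden rest fixed to the desk: foot 64 x 112 mm, two uprights 10 mm thick, 76 mm apart (own y, +-38 mm), each with a notch open at the top, 21 mm wide (33 mm at the mouth), floor 112 mm and top 130 mm above the desk, in which the ends of the key's bar lie; 66 mm free between the uprights. Origin on the desk at its centre; own z up. With the key hung up the bar's centre is 123 mm above the desk
- loupe: folding loupe, 28 x 72 x 15 mm, bystander
- marker: white and blue marker pen, 17 x 135 x 16 mm, bystander
- palm_septar: brown and yellow flat palm stone, 52 x 64 x 21 mm, bystander
- label_roll: roll of white labels, 74 mm wide, 30 mm high, bystander
Not all that is in view belongs to the job. Of the things shaped like the key, the black one is meant.

How it is judged (in metres and radians):
On the way, in this order (a step that is already met when the one before it is completed fails the run):
1. the sliding jaw presses the crystal against the fixed jaw while both lock screws are still loose (contact force between crystal and fixed_jaw above 2 N and distance between jaw_face and fixed_jaw_face below 0.04 m and value of joint each of screw_left, screw_right below 0.9 rad), for 0.2 s.
2. the key is off its rest (z of key in the frame of key_rest above 0.035 m), for 0.1 s.
3. both lock screws are turned to their stops (value of joint each of screw_left, screw_right above 1.42 rad), for 0.2 s.
At the end, for the whole second after the job is handed in: both lock screws within 0.18 rad of their stops; crystal upright, pressed on the fixed jaw with over 1 N, jaw faces under 40 mm apart; key released and at rest in both notches of its rest, bar's centre within 12 mm of the rest's centre sideways and 118 to 128 mm up (all of step 3 and contact force between crystal and fixed_jaw above 1 N and distance between jaw_face and fixed_jaw_face below 0.04 m and angle between crystal's own z axis and vertical below 0.1 rad and horizontal distance between key_bar and key_rest below 0.012 m and z of key_bar in the frame of key_rest between 0.118 and 0.128 m and angle between key's own z axis and vertical below 0.2 rad and linear speed of key below 0.03 m/s); the robot touches nothing.
It fails at once if the crystal is tipped over (angle between crystal's own z axis and vertical above 0.35 rad).
It fails at once if a lock screw is turned with the fingers instead of the key (contact force between the fingers and head_left above 2 N or contact force between the fingers and head_right above 2 N).
It fails at once if the loupe, marker, palm stone or label roll is moved by more than 20 mm (distance of any of loupe, marker, palm_septar, label_roll from where it was at the start of the episode above 0.02 m).
It also fails if it takes over 72 s, if anything falls off the work surface, if the arm or the gripper's body presses on something with over 40 N, if the wrist force passes 120 N, or if a joint passes its speed limit or range.

## Working session

There is one attempt and no reset: what is moved stays moved. The work goes in short steps, Python scripts to look and compute and a shell command to move; the robot and the scene stay as the last step left them, time stands still between calls to the robot, and variables do not carry over. Pictures are saved under pics/ and viewed, at most 10 in all, crops included, and the job is handed in when it is done.

```bash
ls; mkdir -p pics; python3 - <<'E'
from rig import bot
import cv2,pickle
s=bot.get_state();print(s)
F={}
for n in ["side","top","wrist"]:
    f=bot.grab_frame(n);F[n]=f
    cv2.imwrite(f"pics/{n}0.png",f["pixels"][:,:,::-1]);print(n,f["fx"],f["D"],f["R"],f["t"])
pickle.dump(F,open("f0.pkl","wb"))
E
```

```text
pics
{'clock': 0.0, 'joint_pos': array([ 1.49169523e+00,  4.08270412e-02,  8.37706413e-02, -4.61049378e-04,
       -1.61548084e+00, -3.33688295e-01]), 'qvel': array([-0.00095635,  0.00050642, -0.00057265,  0.00033036, -0.00084215,
        0.00164804]), 'joint_efforts': array([ 1.39749103e-03, -3.68207824e+01,  3.47414196e+01,  6.93248928e+00,
       -5.32747086e-03, -1.75910793e-05]), 'tcp_pos': array([240.49938341, 549.32772044, 230.24863359]), 'tool_rot': array([ 8.92651254e-04,  9.78777790e-01, -2.04922490e-01, -1.17935490e-04]), 'ft_force': array([ 0.00344153, -0.2055187 , -0.08349603]), 'torque': array([-0.00457348,  0.01171413,  0.01403491]), 'gripper_force': 0.0, 'width': 85.85442293391978}
side 515.0214236788692 [-0.14060279  0.          0.          0.          0.        ] [[ 0.90373772 -0.42808297 -0.00175995]
 [-0.2582961  -0.54200825 -0.7996938 ]
 [ 0.34138139  0.72316805 -0.60040546]] [-438.88148076  274.25116241  901.19588635]
top 407.37638501768834 [-0.04180272  0.          0.          0.          0.        ] [[ 0.00967439 -0.99993419  0.00616648]
 [-0.98411667 -0.01061416 -0.17720529]
 [ 0.17725908 -0.00435418 -0.98415459]] [  63.92724822  545.05687229 1105.16160764]
wrist 307.30687370647473 [-0.02076724  0.          0.          0.          0.        ] [[-4.02002790e-01 -9.15638207e-01  6.56036428e-04]
 [-8.73349761e-01  3.83651454e-01  3.00119571e-01]
 [-2.75052636e-01  1.20075956e-01 -9.53901364e-01]] [601.32043277 -39.85486375 378.88509622]
```

View pics/side0.png

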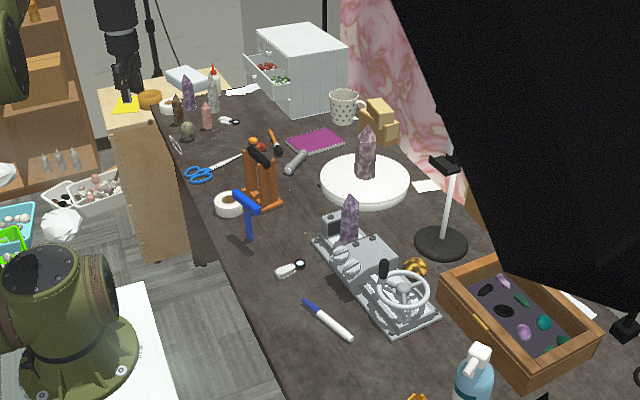

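View pics/top0.png

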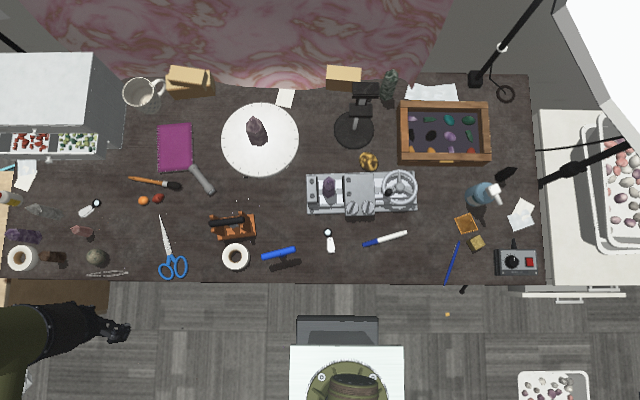

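The side view shows the vise around (370,265), the crank at (384,269), the black key on its wooden rest at (262,160), and a blue decoy key at (245,205). The top view shows the vise at (360,193) and the rest at (232,222).

```bash
cat > h.py <<'E'
import numpy as np,cv2,pickle
from rig import bot
def K(f): return np.array([[f["fx"],0,f["cx"]],[0,f["fy"],f["cy"]],[0,0,1.]])
def ray(f,uv):
    p=cv2.undistortPoints(np.array(uv,float).reshape(-1,1,2),K(f),np.array(f["D"])).reshape(-1,2)
    d=np.c_[p,np.ones(len(p))]@np.array(f["R"]); d/=np.linalg.norm(d,axis=1)[:,None]
    return -np.array(f["R"]).T@np.array(f["t"]),d
def plane(f,uv,z):
    c,d=ray(f,uv); return c+d*((z-c[2])/d[:,2])[:,None]
def tri(f,u,g,v):
    a,d=ray(f,u);b,e=ray(g,v);d=d[0];e=e[0]
    s=np.linalg.lstsq(np.c_[d,-e],b-a,rcond=None)[0]
    P,Q=a+s[0]*d,b+s[1]*e
    return (P+Q)/2,np.linalg.norm(P-Q)
def proj(f,X):
    return cv2.projectPoints(np.array(X,float).reshape(-1,3),cv2.Rodrigues(np.array(f["R"]))[0],np.array(f["t"],float),K(f),np.array(f["D"]))[0].reshape(-1,2)
E
python3 - <<'E'
import pickle,cv2,numpy as np
F=pickle.load(open('f0.pkl','rb'))
def crop(n,x,y,w,h,s): 
    return cv2.resize(F[n]["pixels"][y:y+h,x:x+w,::-1],None,fx=s,fy=s,interpolation=cv2.INTER_CUBIC)
a=np.hstack([crop("side",305,185,140,150,2.857)[:428,:400],crop("top",300,160,125,70,3.2)[:224,:400].copy() if 0 else cv2.copyMakeBorder(crop("top",300,160,125,65,3.2),0,220,0,0,cv2.BORDER_CONSTANT)[:428,:400]])
b=crop("top",200,200,70,50,4); c=crop("side",215,130,80,85,2.4)
a[215:215+200,400:400+280]=b
a[215:215+204,680:800]=c[:204,60:180] if c.shape[1]>=180 else 0
cv2.imwrite("pics/m1.png",a)
E
```

```text
(no output)
```

View pics/m1.png

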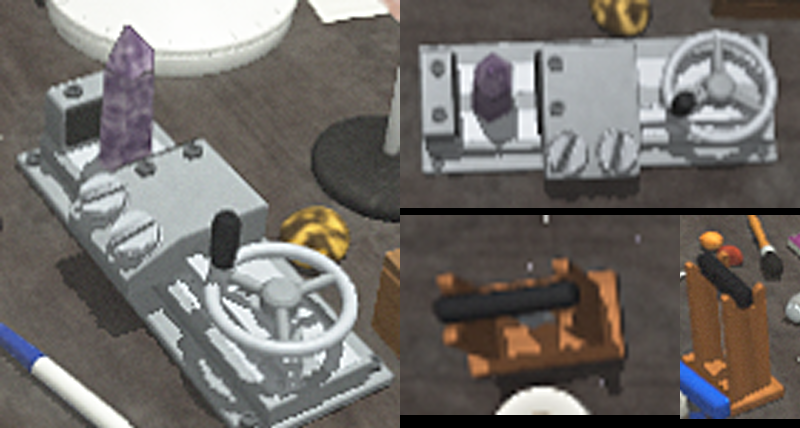

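The crops give these raw pixels. Hub: side (403,289), top (399.7,187.5). Crank top: side (384.5,260), top (388.7,191.6). Screw heads: side (340.7,255) and (351.6,268), top (352.2,207.8) and (367.8,207.2). Key bar: side (258,157), top (227,221).

```bash
python3 - <<'E'
from h import *
np.set_printoptions(precision=1,suppress=True)
F=pickle.load(open('f0.pkl','rb'));S,T=F["side"],F["top"]
for n,u,v in [("hub",(403,289),(399.7,187.5)),("crank",(384.5,259.5),(388.7,191.6)),("hl",(340.7,255),(352.2,207.8)),("hr",(351.6,268.3),(367.8,207.2)),
 ("bar",(258.3,156.7),(227,221)),("crystaltip",(349,194.5),(328,178)),]:
    print(n,*tri(S,u,T,v))
print(plane(T,[(388.7,191.6),],111),plane(T,[(399.7,187.5)],69), plane(T,[(352.2,207.8),(367.8,207.2)],57))
# bed corners at top view, z 0..28
print("bed",plane(T,[(306.9,214),(417.5,209.5),(306.5,174),(415,171.5)],14))
print("bar ends",plane(T,[(210,223),(243.75,219.3)],127))
print("fixed face",plane(T,[(318,175),(317.5,205)],68), "jaw", plane(T,[(345,176),(374,175)],68))
g=F["wrist"]; print("wrist proj bar",proj(g,[[600,200,120]]))
s=bot.get_state();print("cam pos wrist",-np.array(g["R"]).T@g["t"])
# bystanders
print("loupe,marker,roll,palm",plane(T,[(329,233),(328,246),(365,244),(405,233),(236,257),(369,160),(278,254)],10))
E
```

```text
hub [ 588.8 -148.1   66. ] 2.205552816973962
crank [ 566.7 -108.5  116.6] 3.7982707254238774
hl [528.3 -13.6  66.2] 0.07525865316681411
hr [530.2 -57.   66. ] 0.716159897933681
bar [478.9 319.  127.6] 1.0189262185088606
crystaltip [586.9  57.6 153. ] 9.622395800452468
[[ 566.1 -108.7  111. ]] [[ 587.1 -147.1   69. ]] [[529.9 -14.3  57. ]
 [532.1 -58.2  57. ]]
bed [[ 517.5  113.9   14. ]
 [ 534.1 -208.7   14. ]
 [ 637.   117.1   14. ]
 [ 648.5 -204.9   14. ]]
bar ends [[473.7 363.4 127. ]
 [484.5 275.3 127. ]]
fixed face [[620.7  82.7  68. ]
 [534.9  83.1  68. ]] jaw [[618.7   6.5  68. ]
 [622.6 -75.4  68. ]]
wrist proj bar [[ 615.  -563.8]]
cam pos wrist [311.1 520.4 373. ]
loupe,marker,roll,palm [[ 463.2   49.3   10. ]
 [ 425.7   51.9   10. ]
 [ 432.5  -54.6   10. ]
 [ 465.4 -171.    10. ]
 [ 391.4  315.1   10. ]
 [ 683.3  -68.8   10. ]
 [ 401.3  195.    10. ]]
```

Hub (588,-147.5), crank (566.5,-108.7, radius 44.5 ✓), heads 43.5 mm apart ✓, key bar z≈127 (expected 123) ✓, vise yaw about 2.5°. I'm moving above the crank now.

```bash
python3 -m pendant '[[[0.08,0.07,0,0],[0.18,0.155,0,0],[0.28,0.24,0,0],[0.38,0.32,0,0],[0.48,0.4,0,0],[0.56,0.47,0,0],[0.56,0.47,0,0]]]' 0.6 40; python3 -m pendant '[[[0.08,0.07,0,0],[0.18,0.155,0,0],[0.28,0.24,0,0],[0.38,0.32,0,0],[0.48,0.4,0,0],[0.51,0.43,0,0],[0.51,0.43,0,0]]]'; python3 - <<'E'
from h import *
np.set_printoptions(precision=2,suppress=True)
s=bot.get_state();print(s["tcp_pos"],s["tool_rot"],s["joint_pos"],s["clock"])
f=bot.grab_frame("wrist");pickle.dump(f,open("w1.pkl","wb"));cv2.imwrite("pics/w1.png",f["pixels"][:,:,::-1])
print(proj(f,[[566.5,-108.7,111],[588,-147.5,69],[528.3,-13.6,62],[530.2,-57,62]]))
E
```

```text
clock: 1.02
tcp_pos: [404.1, 218.8, 231.7]
tool_rot: [-0.0, 0.978, -0.208, 0.0]
ft_force: [-0.0, 0.5, 0.2]
width: 51.2
gripper_force: 0.0
clock: 1.9
tcp_pos: [550.6, -78.3, 230.0]
tool_rot: [0.0, 0.979, -0.206, -0.001]
ft_force: [-0.7, 0.2, -1.3]
width: 51.1
gripper_force: 0.0
[550.56 -78.35 230.01] [ 0.    0.98 -0.21 -0.  ] [ 0.22 -0.07 -0.03 -0.   -1.62  0.94] 1.9
[[342.04 163.15]
 [367.29 118.42]
 [270.55 221.59]
 [306.27 204.73]]
```

View pics/w1.png

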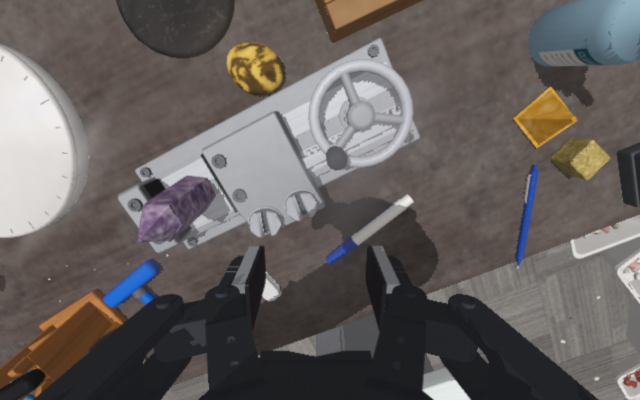

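The wrist view shows the crank at (337,155), the hub at (361,115), and the heads at (265,222) and (301,207). These are about 5 px off the prediction, so I'll measure again with the arm at rest.

```bash
python3 - <<'E'
from h import *
np.set_printoptions(precision=2,suppress=True)
f=bot.grab_frame("wrist");pickle.dump(f,open("w2.pkl","wb"))
s=bot.get_state();print(s["tcp_pos"],s["qvel"].max())
g=pickle.load(open("w1.pkl","rb"));print(f["t"]-g["t"], np.abs(f["pixels"].astype(int)-g["pixels"]).mean())
im=f["pixels"];gray=cv2.cvtColor(im,cv2.COLOR_RGB2GRAY)
def blob(mask,x,y,r):
    m=np.zeros_like(mask);m[y-r:y+r,x-r:x+r]=mask[y-r:y+r,x-r:x+r]
    n,l,st,c=cv2.connectedComponentsWithStats(m.astype(np.uint8));i=1+np.argmax(st[1:,4]);return c[i],st[i]
b=blob(gray<75,337,155,14);print("crank",b)
print(plane(f,[b[0]],111))
h=cv2.HoughCircles(cv2.medianBlur(gray,3)[50:190,290:430],cv2.HOUGH_GRADIENT,1,50,param1=100,param2=20,minRadius=40,maxRadius=60)
print(h); c=h[0,0,:2]+[290,50]; print("wheel",plane(f,[c],66))
F=pickle.load(open('f0.pkl','rb'))
for n,u,v in [("hub",(361.,115),(399.7,187.5)),("crank",b[0],(388.7,191.6)),("hl",(265,222),(352.2,207.8)),("hr",(301,207),(367.8,207.2))]: print(n,*tri(f,u,F["top"],v), plane(f,[u],66))
E
```

```text
[550.22 -76.63 230.77] 0.019037320695476742
[ 0.28 -0.32 -0.07] 2.31640625Traceback (most recent call last):
  File "<stdin>", line 10, in <module>
  File "<stdin>", line 9, in blob
    return _wrapfunc(a, 'argmax', axis=axis, out=out, **kwds)
    return bound(*args, **kwds)
ValueError: attempt to get argmax of an empty sequence
```

```bash
python3 - <<'E'
from h import *
np.set_printoptions(precision=2,suppress=True)
f=pickle.load(open("w2.pkl","rb"));F=pickle.load(open('f0.pkl','rb'))
im=f["pixels"];gray=cv2.cvtColor(im,cv2.COLOR_RGB2GRAY)
print(gray[140:172:4,320:356:4])
h=cv2.HoughCircles(cv2.medianBlur(gray,3)[50:190,290:430],cv2.HOUGH_GRADIENT,1,50,param1=100,param2=20,minRadius=40,maxRadius=60)
if h is not None: print(h); c=h[0,0,:2]+[290,50]; print("wheel",plane(f,[c],66))
for n,u,v in [("hub",(361.,115),(399.7,187.5)),("crank",(337,155),(388.7,191.6)),("hl",(265,222),(352.2,207.8)),("hr",(301,207),(367.8,207.2))]: print(n,*tri(f,u,F["top"],v), plane(f,[u],66))
E
```

```text
[[197 193 144 178 187 166 171 133 196]
 [174 199 183 167 153 175 142 194 196]
 [161 186 163  87  89  92 159 162 179]
 [205 183  94  91  93  92  91 161 182]
 [196 196  92  94  96  96  93 111 165]
 [196 159 103  95  94  93  91 104 193]
 [194 194 151  91  92  91  88 117 170]
 [177 172 171 132  89  94 119 122 154]]
[[[70.5 67.5 48.2]]]
wheel [[ 591.05 -141.07   66.  ]]
hub [ 591.1  -146.89   54.08] 6.440992948586345 [[ 593.04 -142.36   66.  ]]
crank [ 570.57 -108.85   95.01] 5.595697124978115 [[ 566.58 -106.27   66.  ]]
hl [529.96 -11.13  68.56] 6.085051493155799 [[531.16  -7.96  66.  ]]
hr [531.15 -53.94  71.85] 5.945073656751246 [[531.06 -50.38  66.  ]]
```

```bash
python3 - <<'E'
from h import *
f=pickle.load(open("w2.pkl","rb"));F=pickle.load(open('f0.pkl','rb'))
a=cv2.resize(f["pixels"][90:250,120:420,::-1],None,fx=2.6667,fy=2.6667,interpolation=cv2.INTER_CUBIC)
cv2.imwrite("pics/w2c.png",a)
E
```

```text
(no output)
```

View pics/w2c.png

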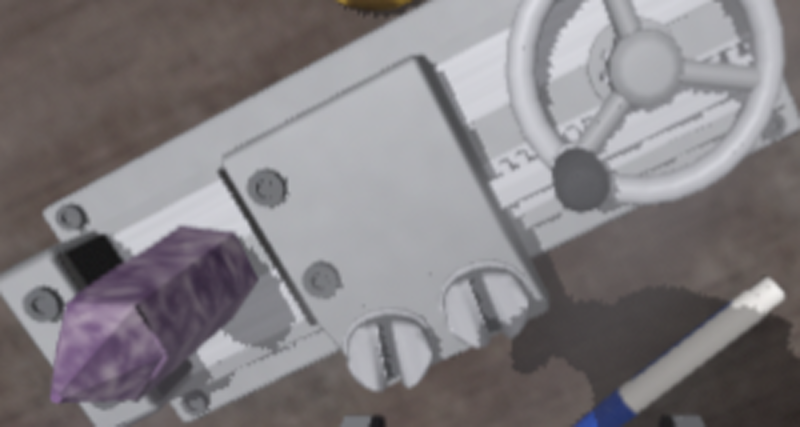

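The crop gives the crank at (338,157), the hub at (361,115), and slots in the two heads running roughly along the slope. I'll descend near the crank and check its offset against the fingers.

```bash
python3 -m pendant '[[[0.02,0.015,0.05,0],[0.04,0.03,0.12,0],[0.055,0.041,0.18,0],[0.055,0.041,0.18,0],[0.055,0.041,0.18,0],[0.055,0.041,0.18,0]]]'; python3 - <<'E'
from h import *
np.set_printoptions(precision=2,suppress=True)
f=bot.grab_frame("wrist");t=bot.grab_frame("top");sd=bot.grab_frame("side");pickle.dump((f,t,sd),open("w3.pkl","wb"))
s=bot.get_state();p=s["tcp_pos"];print(p)
print("tcp px",proj(f,[p]))
def m(im,a): 
    return cv2.resize(im["pixels"][a[1]:a[3],a[0]:a[2],::-1],(400,400*(a[3]-a[1])//(a[2]-a[0])),interpolation=cv2.INTER_CUBIC)
A=cv2.resize(f["pixels"][:,:,::-1],(400,250));B=m(f,(220,160,420,360));C=m(t,(340,160,440,230));D=m(sd,(340,210,440,310))
o=np.zeros((600,800,3),np.uint8);o[:250,:400]=A;o[:400,400:]=B;o[250:530,:400]=C;o[400:600,400:]=cv2.resize(D,(200,200)).repeat(1,1) if 0 else cv2.resize(D[50:250],(400,200))
cv2.imwrite("pics/w3.png",o)
E
```

```text
clock: 2.75
tcp_pos: [568.0, -106.4, 143.5]
tool_rot: [-0.0, 0.979, -0.204, 0.002]
ft_force: [-0.7, -0.6, -0.4]
width: 51.0
gripper_force: 0.0
[ 567.53 -106.74  142.44]
tcp px [[319.57 257.24]]
```

View pics/w3.png

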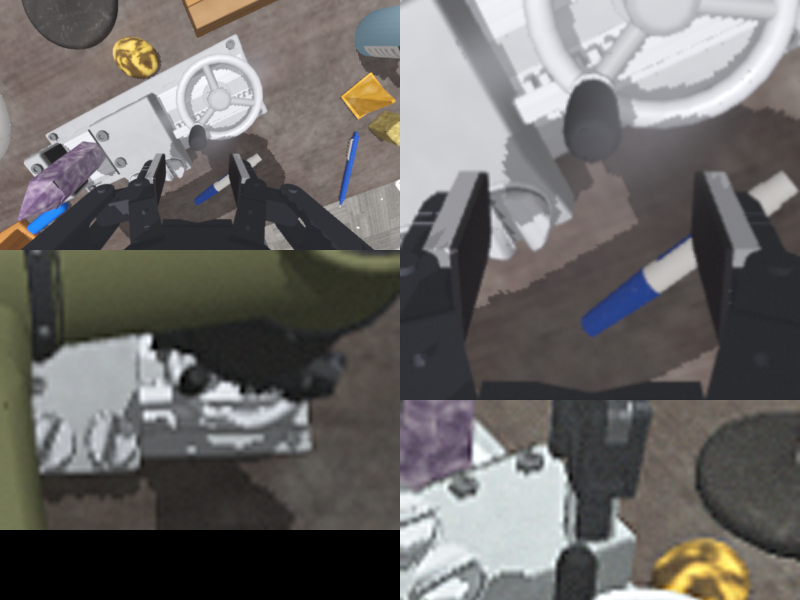

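The crank sits at the finger midline (u≈316), and the wrist view has a constant −4 px bias in u. Descending and gripping.

```bash
python3 -m pendant '[[[0,0,0.05,0],[0,0,0.1,0],[0,0,0.126,0],[0,0,0.126,0]]]' && python3 -m pendant '[[[0,0,0,0],[0,0,0,0],[0,0,0,0],[0,0,0,0],[0,0,0,0],[0,0,0,0]]]' 0 40; python3 - <<'E'
import numpy as np
# rows for clockwise arc, hub (588,-147.5); commanded TCP start
H=np.array([588,-147.5]);P=np.array([567.,-107.5]);d=P-H;print(np.hypot(*d),np.degrees(np.arctan2(d[1],d[0])))
x=np.array([.916,-.401]);y=np.array([-.401,-.916])
a0=np.arctan2(d[1],d[0])
prev=0
for st in (0,120):
  b=a0-np.radians(st);Q=H+44*np.array([np.cos(b),np.sin(b)])
  for k in range(12,133,12):
    a=b-np.radians(k);w=H+44*np.array([np.cos(a),np.sin(a)])-Q
    print(st+k,np.round([w@x/500,w@y/500],3))
E
```

```text
clock: 3.4
tcp_pos: [566.8, -107.1, 77.8]
tool_rot: [0.0, 0.979, -0.205, -0.001]
ft_force: [0.2, 0.3, 0.2]
width: 51.2
gripper_force: 0.0
clock: 4.15
tcp_pos: [567.9, -106.9, 79.7]
tool_rot: [-0.0, 0.979, -0.205, 0.001]
ft_force: [-1.0, 3.1, 5.8]
width: 17.8
gripper_force: 39.1
45.17742799230607 117.69947280805499
12 [ 0.013 -0.013]
24 [ 0.028 -0.023]
36 [ 0.045 -0.03 ]
48 [ 0.064 -0.033]
60 [ 0.082 -0.032]
72 [ 0.1   -0.027]
84 [ 0.116 -0.019]
96 [ 0.131 -0.008]
108 [0.142 0.007]
120 [0.151 0.023]
132 [0.156 0.041]
132 [0.005 0.018]
144 [0.006 0.036]
156 [0.003 0.054]
168 [-0.003  0.072]
180 [-0.013  0.087]
192 [-0.026  0.1  ]
204 [-0.042  0.11 ]
216 [-0.059  0.117]
228 [-0.077  0.12 ]
240 [-0.095  0.119]
252 [-0.113  0.114]
```

Gripped: width 17.8 against the 19 mm handle, and centred to within about 1 mm. Winding 108° first.

```bash
python3 -m pendant '[[[0.013,-0.013,0,0],[0.028,-0.023,0,0],[0.045,-0.03,0,0],[0.064,-0.033,0,0],[0.082,-0.032,0,0],[0.1,-0.027,0,0],[0.116,-0.019,0,0],[0.131,-0.008,0,0],[0.142,0.007,0,0],[0.151,0.023,0,0]]]'; python3 -m pendant '[[[0.005,0.018,0,0],[0.006,0.036,0,0],[0.003,0.054,0,0],[0.003,0.054,0,0]]]'
```

```text
clock: 5.4
tcp_pos: [634.5, -146.8, 79.8]
tool_rot: [-0.001, 0.979, -0.204, 0.003]
ft_force: [3.6, 4.1, 3.5]
width: 17.7
gripper_force: 39.1
clock: 5.9
tcp_pos: [623.2, -174.0, 79.7]
tool_rot: [0.0, 0.979, -0.205, 0.002]
ft_force: [2.6, -1.3, 5.2]
width: 17.9
gripper_force: 39.3
```

```bash
python3 -m pendant '[[[-0.003,0.009,0,0],[-0.006,0.018,0,0],[-0.011,0.026,0,0],[-0.016,0.033,0,0],[-0.016,0.033,0,0]]]';python3 -m pendant '[[[-0.006,0.007,0,0],[-0.013,0.013,0,0],[-0.013,0.013,0,0]]]'; python3 - <<'E'
from h import *
f=bot.grab_frame("top");sd=bot.grab_frame("side")
o=np.zeros((400,800,3),np.uint8)
o[:,:400]=cv2.resize(f["pixels"][150:250,300:400,::-1],(400,400));o[:,400:]=cv2.resize(sd["pixels"][190:290,300:400,::-1],(400,400))
cv2.imwrite("pics/j.png",o)
E
```

```text
clock: 6.52
tcp_pos: [618.7, -178.1, 80.1]
tool_rot: [-0.006, 0.979, -0.202, 0.011]
ft_force: [35.6, 19.1, -5.5]
width: 17.8
gripper_force: 39.5
clock: 6.9
tcp_pos: [612.4, -176.8, 80.0]
tool_rot: [-0.01, 0.98, -0.201, 0.013]
ft_force: [41.2, 34.5, -5.2]
width: 18.0
gripper_force: 40.0
```

View pics/j.png

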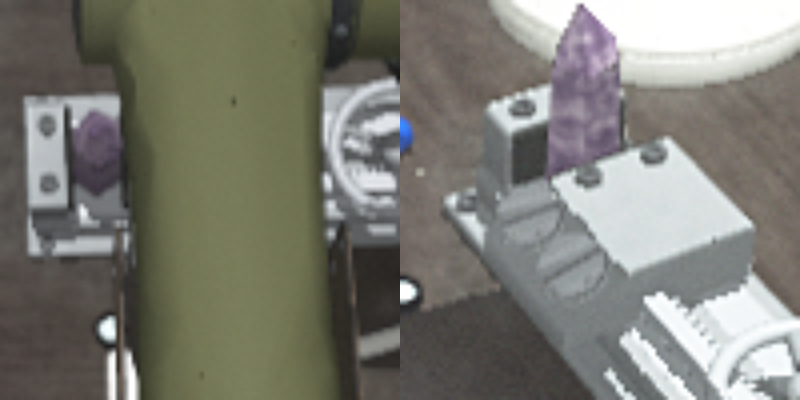

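The crystal stands upright between both jaws (side view, 585,90), with about 50 N on the handle. I'll ease the arm back to unload it, then release.

```bash
python3 -m pendant '[[[0.008,-0.009,0,0],[0.015,-0.018,0,0],[0.015,-0.018,0,0]]]'
```

```text
clock: 7.38
tcp_pos: [614.9, -175.2, 79.7]
tool_rot: [-0.005, 0.979, -0.202, 0.004]
ft_force: [9.0, 28.4, 9.1]
width: 17.8
gripper_force: 40.9
```

```bash
python3 -m pendant '[[[0,-0.01,0,0],[0,-0.01,0,0]]]';python3 -m pendant '[[[0,0,0,0],[0,0,0,0],[0,0,0,0],[0,0,-0.06,0],[0,0,-0.13,0],[0,0,-0.2,0],[0,0,-0.24,0],[0,0,-0.24,0]]]' 0.5; python3 - <<'E'
from h import *
np.set_printoptions(precision=3,suppress=True)
s=bot.get_state();print(s["tcp_pos"],s["joint_pos"],s["tool_rot"])
E
```

```text
clock: 7.62
tcp_pos: [615.5, -174.2, 79.8]
tool_rot: [-0.003, 0.979, -0.203, 0.003]
ft_force: [6.7, 15.9, 6.2]
width: 18.0
gripper_force: 40.8
clock: 8.62
tcp_pos: [612.6, -178.9, 199.5]
tool_rot: [-0.0, 0.979, -0.205, 0.001]
ft_force: [0.1, 0.3, 0.5]
width: 42.6
gripper_force: 0.0
[ 612.621 -178.939  199.471] [ 0.029  0.138  0.131  0.    -1.562  1.129] [-0.     0.979 -0.205  0.001]
```

```bash
python3 -m pendant '[[[-0.04,-0.05,-0.06,0],[-0.12,-0.15,-0.06,0.1],[-0.2,-0.25,-0.06,0.2],[-0.29,-0.36,-0.06,0.3],[-0.37,-0.47,-0.06,0.4],[-0.46,-0.58,-0.06,0.5],[-0.55,-0.69,-0.06,0.6],[-0.6,-0.75,-0.06,0.66],[-0.643,-0.805,-0.06,0.66],[-0.643,-0.805,-0.06,0.66]]]' 0.6; python3 -m pendant '[[[0,0,0,0.2],[0,0,0,0.4],[0,0,0,0.6],[0,0,0,0.66],[0,0,0,0.66],[0,0,0,0.66]]]'; python3 - <<'E'
from h import *
np.set_printoptions(precision=2,suppress=True)
f=bot.grab_frame("wrist");pickle.dump((f,bot.grab_frame("top"),bot.grab_frame("side")),open("w4.pkl","wb"))
s=bot.get_state();p=s["tcp_pos"];print(p,s["joint_pos"],s["tool_rot"]);print(proj(f,[p,[479,319,134],[473.7,363.4,134],[484.5,275.3,134]]))
cv2.imwrite("pics/w4.png",f["pixels"][:,:,::-1])
E
```

```text
clock: 9.88
tcp_pos: [477.5, 321.2, 225.1]
tool_rot: [0.002, 0.894, -0.447, -0.001]
ft_force: [0.7, -1.3, -0.0]
width: 51.2
gripper_force: 0.0
clock: 10.62
tcp_pos: [479.2, 318.5, 227.5]
tool_rot: [0.001, 0.749, -0.663, -0.0]
ft_force: [-0.5, 0.5, -0.5]
width: 51.2
gripper_force: 0.0
[479.25 318.82 228.04] [ 0.94 -0.02  0.01  0.   -1.61 -0.81] [ 0.    0.75 -0.66  0.  ]
[[316.28 256.64]
 [316.14 201.36]
 [315.99 251.39]
 [315.93 146.49]]
```

View pics/w4.png

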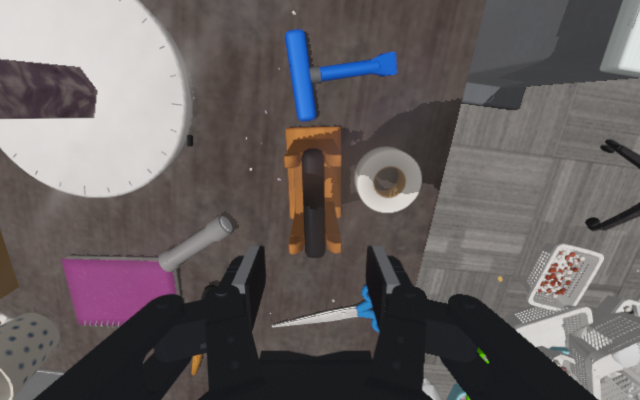

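The bar runs from (312,152) to (315,256), so it is 1.5 mm left of the finger midline and turned about 1.6°. I'll correct, descend and grip hard.

```bash
python3 -m pendant '[[[-0.004,-0.003,0.05,-0.035],[-0.004,-0.003,0.12,-0.035],[-0.004,-0.003,0.19,-0.035],[-0.004,-0.003,0.23,-0.035],[-0.004,-0.003,0.247,-0.035],[-0.004,-0.003,0.247,-0.035]]]' && python3 -m pendant '[[[0,0,0,0],[0,0,0,0],[0,0,0,0],[0,0,0,0],[0,0,0,0]]]' 0 60
```

```text
clock: 11.52
tcp_pos: [480.7, 321.3, 105.3]
tool_rot: [-0.0, 0.758, -0.653, 0.0]
ft_force: [0.7, -0.2, -0.0]
width: 51.6
gripper_force: 0.0
clock: 12.15
tcp_pos: [480.9, 321.6, 106.1]
tool_rot: [-0.001, 0.758, -0.652, 0.0]
ft_force: [-1.4, -0.3, 6.2]
width: 17.0
gripper_force: 59.5
```

```bash
python3 -m pendant '[[[0,0,-0.04,0],[0,0,-0.1,0],[0,0,-0.16,0],[0,0,-0.21,0],[0,0,-0.21,0]]]' - 80; python3 - <<'E'
from h import *
np.set_printoptions(precision=2,suppress=True)
t=bot.grab_frame("top");sd=bot.grab_frame("side");f=bot.grab_frame("wrist");pickle.dump((f,t,sd),open("w5.pkl","wb"))
o=np.zeros((600,800,3),np.uint8)
def c(im,x,y,w,h,W,H): return cv2.resize(im["pixels"][y:y+h,x:x+w,::-1],(W,H),interpolation=cv2.INTER_CUBIC)
o[:300,:480]=c(t,310,165,80,50,480,300)   # x6
o[300:,:480]=c(sd,310,215,80,50,480,300)  # x6
o[:400,480:]=c(sd,220,60,80,100,320,400)  # x4
o[400:,480:]=c(f,160,150,320,200,320,200)
cv2.imwrite("pics/w5.png",o);print(bot.get_state()["tcp_pos"])
E
```

```text
clock: 12.78
tcp_pos: [481.2, 321.7, 212.7]
tool_rot: [-0.002, 0.758, -0.653, 0.0]
ft_force: [-0.3, 0.2, -1.0]
width: 16.7
gripper_force: 78.2
[479.97 320.95 208.43]
```

View pics/w5.png

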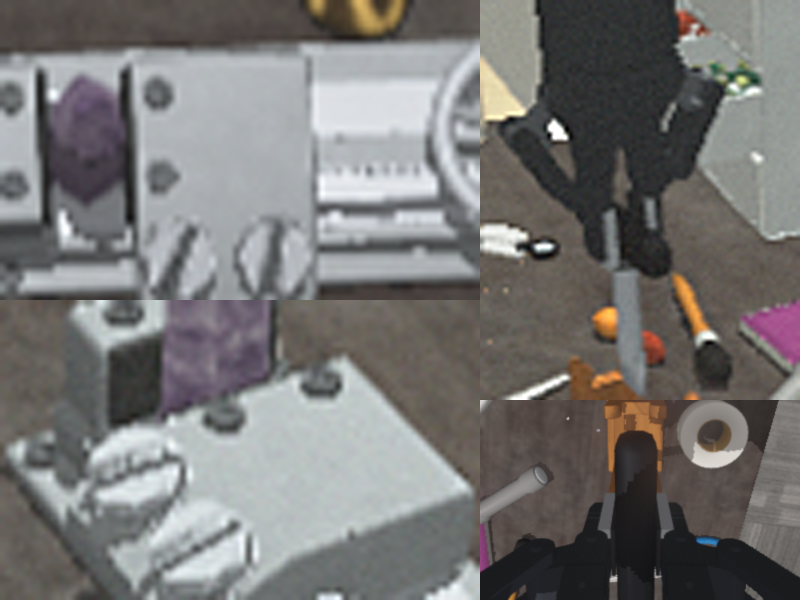

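Crops: heads in the top view at (340.3,208.7) and (355.6,208.5), in the side view at (333,244.5) and (343.8,256). The slots run about 26° off the vise's x, and the stem in the side view goes from (256,128) to (260,158).

```bash
python3 - <<'E'
from h import *
np.set_printoptions(precision=2,suppress=True)
f,t,s=pickle.load(open("w5.pkl","rb"))
for n,u,v in [("hl",(333,244.5),(340.3,208.7)),("hr",(343.8,256),(355.6,208.5))]: print(n,*tri(s,u,t,v),plane(t,[v],64))
print("slots",[plane(t,[a],70)-plane(t,[b],57) for a,b in [((310+197/6,165+232/6),(310+167/6,165+293/6)),((310+283/6,165+238/6),(310+258/6,165+288/6))]])
print(proj(s,[[480.5,321.3,z] for z in (190,170,150,125,122)]), np.array([[632,330]])/4)
g=s["pixels"][:,:,:].astype(int)
# edges of grey stem per row
for r in range(126,160,4):
    row=cv2.cvtColor(s["pixels"],cv2.COLOR_RGB2GRAY)[r,245:270]; print(r,row)
E
```

```text
hl [526.12  19.29  68.91] 2.3285516541471027 [[525.82  19.43  64.  ]]
hr [527.68 -23.36  71.15] 4.246549332158455 [[526.84 -23.25  64.  ]]
slots [array([[ 26.72, -13.25,  13.  ]]), array([[ 21.52, -10.62,  13.  ]])]
[[256.96 132.88]
 [257.56 140.46]
 [258.15 147.89]
 [258.87 157.  ]
 [258.96 158.08]] [[158.   82.5]]
126 [ 93  89  87  93  92 107 118 124 126  97  53  67  55  36  29  31  34  38
  34  34  39  37  47  76  90]
130 [ 89  89  87  87  88  84  82  82 105 132 133 134 130 128  95  91  94  87
  94  96  96  95  83 108 144]
134 [ 87  86  89  83  83  81  78  69 101 133 130 135 132 131 103  87  83  86
  85  79  87  84  92  54  71]
138 [ 87  92  86  91 143 183 196 203 188 143 123 134 132 132 119  95  84  86
  89  83  87  89  93  99 100]
142 [102 104 100  76  80 105 118 127 120 120 129 135 131 132 124 104  90  86
  86  86  82  85  86  84  86]
146 [104 104 100  98 102 100 105 105  99 116 131 136 141 135 127 105  89  91
  95 109  95  85  87  90  84]
150 [ 82  94  89  87  89  87  94  97  91  96 120 130 136 128 127 133  97  69
  68  51  35  76  86  83  85]
154 [ 89  89  89 106 175 179 159 160 159 167 134 103 110 118 137 140 100  84
  81  84  87  90  96  91  98]
158 [ 88  84  85  85  80  83  83  74  78  83  88  84  84  82 106 103  94  78
  82  80  85  88  90  86  79]
```

Head centres come out at L(526,19.5) and R(527.4,-23.5), with slots at yaw ≈ −27°. The key hangs straight, tip about 87 mm below TCP. Carrying it over the left head.

```bash
python3 -m pendant '[[[0.05,0,0,0],[0.13,0,0,-0.1],[0.22,0,0,-0.2],[0.31,0,0,-0.3],[0.4,0,0,-0.4],[0.49,0,0,-0.5],[0.57,0,0,-0.6],[0.61,0,0,-0.6],[0.61,0,0,-0.6]]]'; python3 -m pendant '[[[0,0,0,-0.15],[0,0,0,-0.3],[0,0,0.03,-0.45],[0,0,0.06,-0.611],[0,0,0.07,-0.611],[0,0,0.07,-0.611]]]'; python3 - <<'E'
from h import *
np.set_printoptions(precision=2,suppress=True)
sd=bot.grab_frame("side");pickle.dump(sd,open("s6.pkl","wb"))
s=bot.get_state();p=s["tcp_pos"];q=s["tool_rot"];print(p,np.degrees(2*np.arctan2(q[2],q[1])),s["joint_pos"])
print(proj(sd,[p-[0,0,87],[526,19.5,68],p-[0,0,60]]))
g=cv2.cvtColor(sd["pixels"],cv2.COLOR_RGB2GRAY)
for r in range(205,256,3): print(r,g[r,318:354])
E
```

```text
clock: 14.05
tcp_pos: [525.1, 17.4, 209.1]
tool_rot: [0.001, 0.888, -0.459, -0.0]
ft_force: [-0.4, 0.4, -1.3]
width: 16.7
gripper_force: 78.1
clock: 14.8
tcp_pos: [525.4, 19.6, 174.6]
tool_rot: [0.0, 0.972, -0.234, -0.0]
ft_force: [-0.5, 0.1, -0.9]
width: 16.9
gripper_force: 78.1
[525.69  19.61 175.18] -27.07901578322306 [ 0.42 -0.16 -0.21  0.   -1.52  0.68]
[[332.32 237.37]
 [332.34 244.91]
 [332.52 226.99]]
205 [ 90  96  98  94  96  93  93  96  91 136 154  92  56  61  63  65  58  58
  90 150 132 141 133 130 132 132 140 127 107 133 166 180 147 150 185 193]
208 [ 95  96  99 102 102  98 101 106  98  96 121 138 145 151 150 148 144 106
 100 105 119 128 118  94  90  93 101 104 110 126 155 161 144 103 134 130]
211 [ 91  91  86  90  97 102  96  99 101  99 126 140 148 149 148 148 136 112
 157 169 102  85  89  92  93  98 123 119 112 108 116 114  90  97 122 116]
214 [ 90  79  87  89  86  78  70 110 183 148 130 139 147 152 145 142 129 185
 218 182 107  99  94  94  98 103 114 110  96  91  94 116 115 100  92 104]
217 [ 99 102 100 125 183 208 204 206 206 130 121 139 150 148 151 143 128 186
 217 1
[... 1179 characters left out ...]
89 137 215 199 181 188
 182 101 113 112 172 211 207 206 208 210 208 206 205 208 211 205 209 209]
244 [228 122 107 108 107  99 111 149 119 158 178 106 112 171 208 151 120 233
 236 232 237 221 110 244 213 205 205 204 208 205 205 205 207 204 206 206]
247 [203 208 204 195 202 208 124 118 135 141 145 139 138 136 131 202 235 221
 186 180 181 124 173 197 209 210 206 206 201 202 206 204 207 203 209 204]
250 [104 155 200 117 157 167 168 121 178 132 126 136 146 137 141 145 127 108
 131 125 170 142 135 142 129 238 235 226 224 223 224 217 206 202 207 207]
253 [ 85  67  95  99  99 105 113 119 122 118 118 126 128 129 135 121 166 161
 140 140 145 150 149 153 142 205 223 209 174 133 110 171 231 202 202 204]
```

The tip is on line (blade centre at col 331.5, row 237; predicted 332.3, 237.4). I'll descend carefully and watch the force.

```bash
python3 -m pendant '[[[0.004,0,0.01,0],[0.004,0,0.02,0],[0.004,0,0.03,0],[0.004,0,0.03,0]]]' - 100;  python3 -m pendant '[[[0,0,0.006,0],[0,0,0.012,0],[0,0,0.012,0]]]'
```

```text
clock: 15.35
tcp_pos: [527.9, 18.4, 161.1]
tool_rot: [-0.0, 0.972, -0.233, 0.001]
ft_force: [-1.0, 0.3, 4.3]
width: 16.5
gripper_force: 102.2
clock: 15.72
tcp_pos: [529.5, 19.3, 157.5]
tool_rot: [-0.002, 0.972, -0.233, 0.003]
ft_force: [2.8, 3.9, 0.9]
width: 16.2
gripper_force: 101.1
```

```bash
python3 -m pendant '[[[0,0,0.006,0],[0,0,0.012,0],[0,0,0.012,0]]]'
```

```text
clock: 16.1
tcp_pos: [530.0, 20.1, 152.3]
tool_rot: [-0.003, 0.973, -0.233, 0.004]
ft_force: [-1.1, 6.0, 15.3]
width: 16.4
gripper_force: 103.7
```

```bash
python3 -m pendant '[[[0,0,0.003,0.1],[0,0,0.004,0.2],[0,0,0.004,0.3],[0,0,0.004,0.4],[0,0,0.004,0.5],[0,0,0.004,0.5]]]';python3 - <<'E'
from h import *
np.set_printoptions(precision=2,suppress=True)
sd=bot.grab_frame("side");pickle.dump(sd,open("s7.pkl","wb"))
s=bot.get_state();q=s["tool_rot"];print(s["tcp_pos"],np.degrees(2*np.arctan2(q[2],q[1])),s["ft_force"],s["torque"],s["joint_pos"][5])
E
```

```text
clock: 16.85
tcp_pos: [529.7, 19.5, 150.9]
tool_rot: [-0.003, 0.908, -0.418, 0.003]
ft_force: [-2.9, 5.2, 18.4]
width: 16.3
gripper_force: 104.1
[529.65  19.53 150.89] -49.43767863332082 [-4.05  4.19 18.06] [2.04 1.26 0.01] 0.2899082786331728
```

```bash
python3 -m pendant '[[[0,0,0,0.1],[0,0,0.0,0.2],[0,0,0,0.3],[0,0,0,0.4],[0,0,0,0.5],[0,0,0,0.5]]]';python3 - <<'E'
from h import *
np.set_printoptions(precision=2,suppress=True)
s=bot.get_state();q=s["tool_rot"];print(s["tcp_pos"],np.degrees(2*np.arctan2(q[2],q[1])),s["ft_force"],s["torque"],s["joint_efforts"])
E
python3 -m pendant '[[[0,0,0,0.1],[0,0,0.0,0.2],[0,0,0,0.3],[0,0,0,0.4],[0,0,0,0.45],[0,0,0,0.45]]]';python3 - <<'E'
from h import *
np.set_printoptions(precision=2,suppress=True)
sd=bot.grab_frame("side");pickle.dump(sd,open("s8.pkl","wb"))
s=bot.get_state();q=s["tool_rot"];print(s["tcp_pos"],np.degrees(2*np.arctan2(q[2],q[1])),s["ft_force"],s["torque"],s["joint_efforts"])
E
```

```text
clock: 17.65
tcp_pos: [529.1, 19.5, 149.9]
tool_rot: [-0.003, 0.809, -0.588, 0.002]
ft_force: [-3.2, 5.1, 13.9]
width: 16.2
gripper_force: 103.6
[529.06  19.46 149.86] -71.98319819061838 [-3.24  5.13 13.93] [1.89 1.33 0.05] [ -2.46 -19.67  26.84   6.28   0.45  -0.35]
clock: 18.4
tcp_pos: [528.0, 19.2, 149.2]
tool_rot: [0.002, -0.694, 0.72, -0.001]
ft_force: [-5.0, 4.4, 14.6]
width: 16.6
gripper_force: 103.8
[528.03  19.19 149.15] 267.8540950669342 [-5.83  3.16 14.73] [1.66 2.51 0.49] [ -2.62 -19.94  28.32   6.59   1.58  -0.53]
```

```bash
python3 -m pendant '[[[0,0,0.004,0.1],[0,0,0.004,0.2],[0,0,0.004,0.2]]]';python3 - <<'E'
from h import *
np.set_printoptions(precision=2,suppress=True)
sd=bot.grab_frame("side");pickle.dump(sd,open("s9.pkl","wb"))
s=bot.get_state();q=s["tool_rot"];print(s["tcp_pos"],np.degrees(2*np.arctan2(q[2],q[1])),s["ft_force"],s["torque"],s["joint_efforts"])
A=[]
for n in ("s6","s7","s8","s9"):
    A.append(cv2.resize(pickle.load(open(n+".pkl","rb"))["pixels"][215:275,310:370,::-1],(400,300) if 0 else (300,300),interpolation=cv2.INTER_CUBIC))
cv2.imwrite("pics/s9.png",np.vstack([np.hstack(A[:2]),np.hstack(A[2:])]))
E
```

```text
clock: 18.82
tcp_pos: [527.9, 19.3, 149.1]
tool_rot: [0.002, -0.636, 0.772, -0.001]
ft_force: [-11.8, 5.2, 24.3]
width: 16.6
gripper_force: 106.7
[527.92  19.25 149.12] 258.9924675432784 [-12.42   4.83  23.47] [2.1  4.65 1.57] [ -4.42 -15.74  25.53   6.1    3.34  -1.63]
```

```bash
python3 -m pendant '[[[0,0,-0.004,-0.15],[0,0,-0.004,-0.3],[0,0,-0.02,-0.3],[0,0,-0.05,-0.3],[0,0,-0.07,-0.3]]]'; python3 -m pendant '[[[0.04,0,0,-0.2],[0.088,0,0,-0.4],[0.088,0,0,-0.6],[0.088,0,0,-0.675],[0.088,0,0,-0.675]]]';  python3 -m pendant '[[[0,0,0,-0.2],[0,0,0,-0.4],[0,0,0,-0.6],[0,0,0,-0.675],[0,0,0,-0.675]]]'; python3 - <<'E'
from h import *
np.set_printoptions(precision=2,suppress=True)
sd=bot.grab_frame("side");pickle.dump(sd,open("s10.pkl","wb"))
s=bot.get_state();p=s["tcp_pos"];q=s["tool_rot"];print(p,np.degrees(2*np.arctan2(q[2],q[1])),s["joint_pos"])
print(proj(sd,[p-[0,0,87],[527.4,-23.5,68],p-[0,0,60]]))
cv2.imwrite("pics/s10.png",cv2.resize(sd["pixels"][200:275,310:390,::-1],(640,600),interpolation=cv2.INTER_CUBIC))
E
```

```text
clock: 19.5
tcp_pos: [527.6, 18.4, 179.7]
tool_rot: [0.0, 0.721, -0.693, 0.0]
ft_force: [-1.0, 0.4, -1.4]
width: 16.6
gripper_force: 101.2
clock: 20.12
tcp_pos: [529.2, -25.5, 179.0]
tool_rot: [0.0, 0.877, -0.48, -0.0]
ft_force: [-0.1, -0.6, -1.7]
width: 16.0
gripper_force: 101.2
clock: 20.75
tcp_pos: [529.2, -25.3, 178.9]
tool_rot: [0.0, 0.972, -0.234, -0.0]
ft_force: [0.1, -0.6, -1.6]
width: 16.4
gripper_force: 101.2
[529.22 -25.28 178.89] -27.11345335101992 [ 0.33 -0.15 -0.19  0.   -1.53  0.77]
[[344.2  248.73]
 [342.62 257.48]
 [344.6  238.19]]
```

View pics/s10.png

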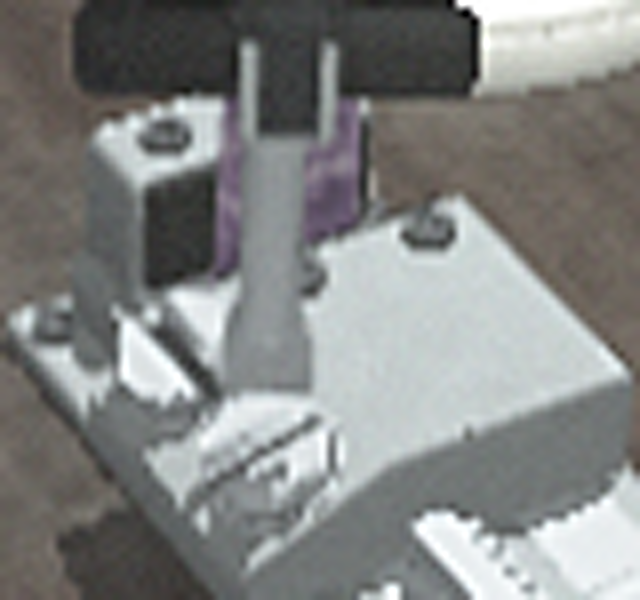

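The left slot now lies level along the vise. The key is straight, with its tip at (343.5,248.5) over the right head at (342.7,258), and the right slot still sloping. Repeating on the right screw.

```bash
python3 -m pendant '[[[-0.002,0,0.015,0],[-0.002,0,0.03,0],[-0.002,0,0.042,0],[-0.002,0,0.05,0],[-0.002,0,0.05,0]]]';  python3 -m pendant '[[[0,0,0.006,0],[0,0,0.012,0],[0,0,0.012,0]]]'
```

```text
clock: 21.42
tcp_pos: [529.4, -25.5, 159.6]
tool_rot: [0.0, 0.972, -0.233, 0.003]
ft_force: [-8.6, 1.8, 23.0]
width: 16.2
gripper_force: 104.9
clock: 21.8
tcp_pos: [530.4, -27.1, 158.0]
tool_rot: [0.001, 0.972, -0.233, 0.006]
ft_force: [-12.5, -1.1, 36.7]
width: 16.3
gripper_force: 107.6
```

Tip is on the slot's edge (contact at z 159). Compared with the left head's seated pose, I need about −3 mm in tool y.

```bash
python3 -m pendant '[[[0,0,-0.02,0],[0,0,-0.032,0],[0,-0.003,-0.032,0],[0,-0.006,-0.032,0],[0,-0.006,-0.02,0],[0,-0.006,-0.01,0],[0,-0.006,-0.01,0]]]';  python3 -m pendant '[[[0,0,0.005,0],[0,0,0.01,0],[0,0,0.01,0]]]'
```

```text
clock: 22.68
tcp_pos: [530.4, -20.7, 151.9]
tool_rot: [-0.002, 0.972, -0.233, 0.0]
ft_force: [3.4, 5.2, -2.3]
width: 16.2
gripper_force: 101.6
clock: 23.05
tcp_pos: [529.3, -22.2, 147.4]
tool_rot: [0.0, 0.972, -0.233, -0.0]
ft_force: [-0.7, -0.0, -1.4]
width: 16.0
gripper_force: 98.7
```

```bash
python3 - <<'E'
from h import *
np.set_printoptions(precision=1,suppress=True)
sd=bot.grab_frame("side");pickle.dump(sd,open("s11.pkl","wb"))
o=pickle.load(open("s10.pkl","rb"));p=bot.get_state()["tcp_pos"];print(p,bot.get_state()["ft_force"])
P0=np.array([529.2,-25.3,178.9])
for n,f,q in(("old",o,P0),("new",sd,p)):
    g=cv2.cvtColor(f["pixels"],cv2.COLOR_RGB2GRAY);c=proj(f,[q])[0];print(n,c);ci=np.round(c).astype(int)
    for du in (-16,-8,0,8,14): print(du,g[ci[1]-24:ci[1]+14,ci[0]+du])
E
```

```text
[529.1 -22.3 146.9] [-0.7 -0.2 -1.1]
old [345.5 213.5]
-16 [252 255 248 207 180 191 199 184 163 163 131  36  49  52  56  51  56  52
  50  51  55  48  52  69 157 171  85  99 120  77 157 230 195 119  79  65
  54  51]
-8 [ 40  83 245 255 255 255 255 246 214 215 181  43  52  47  51  58  54  47
  50  47  44  46  49  78 112 104 107 116 123 126 118 112 111 107 108 122
 128 110]
0 [103 111  94  88  84  81  80  76  66  62  59  62  67  69  62  68  54  65
  64  64  61  54  57  65  60  62  59  78 127 149 146 143 141 142 142 142
 138 141]
8 [ 95  73  64  45  36  28  21 236 255 255 255  49  65  72  66  67  61  54
  57  54  50  51  48  95 126 123 121 125 119 114 117 121 112  95  95 102
 112 103]
14 [253 253 253 253 253 253 253 254 255 255 255  41  67  71  70  61  65  55
  58  60  59  61  44  90 126 114 120 116 108 100  99  93  93  91  99 102
  84  94]
new [344.3 226. ]
-16 [104 104 104 108 104  74  48  46  55  50  49  52  49  55  57  47  51  45
  61  85  84  80  78  83 122 159 149 151 153 134 101  65  54  63 114 139
 187 213]
-8 [ 81  87 108 124 123 110 107  96  70  48  53  51  54  56  54  54  58  51
  54  51  54  51  48  48  42  56  57  62  53  53  62  85 109 134 186 230
 233 232]
0 [ 89 100 108  99  91  83  80  87  74  61  63  59  75  71  63  64  66  63
  62  63  64  60  61  55  58  61  52 114 140  84 121 145 101  76 174 217
 213 215]
8 [104  99  84  78  66  56  60  60  61  51  66  59  52  59  54  61  62  63
  61  59  53  54  46  49  53  48  47  98 183 217 213 212 214 215 210 209
 213 211]
14 [225 220 229 223 213 202 192 186 149  99 106 111 111 108 110 107 101  97
 102  98 104 106 103 107  86 127 203 217 214 216 216 214 215 213 215 211
 210 206]
```

The key seems to have tilted in the grip. I'll lift clear and measure the tilt from the dark-pixel mask.

```bash
python3 -m pendant '[[[0,0,-0.03,0],[0,0,-0.06,0],[0,0,-0.09,0],[0,0,-0.09,0]]]'; python3 - <<'E'
from h import *
np.set_printoptions(precision=1,suppress=True)
sd=bot.grab_frame("side");w=bot.grab_frame("wrist");pickle.dump((sd,w),open("s12.pkl","wb"))
p=bot.get_state()["tcp_pos"];c=proj(sd,[p])[0];print(p,c)
g=cv2.cvtColor(sd["pixels"],cv2.COLOR_RGB2GRAY);u,v=np.round(c).astype(int)
def asc(g,v0,v1,u0,u1):
    for r in range(v0,v1): print(r,''.join('#' if x<75 else '+' if x<115 else '.' if x<165 else ' ' for x in g[r,u0:u1]))
asc(g,v-34,v+50,u-45,u+45)
E
```

```text
clock: 23.6
tcp_pos: [530.4, -22.1, 194.9]
tool_rot: [-0.001, 0.972, -0.233, 0.001]
ft_force: [-0.1, 0.1, -1.0]
width: 16.1
gripper_force: 98.8
[529.6 -22.1 192.7] [345.1 206.5]
172 ++++++++++++++++++++                 .#######++++++######...++++++..++...++               
173 ++++++++++++++++++++                 .#######++++++######...+++++++.+...+++               
174 +++++++++++++++++++#                 .#######++++++######..+++++++......+++               
175 +++++++++++++++++++#                 .#######++++++######+.+++++........+++               
176 ++++++++++++++++++++                 .#######++++++######...+++.........++#               
177 ++++++++++++++++++++                 .#######+++++#######....+.......+.+++                
178 ++++++++++++++++++++                 .#######++++++##++##  +++++....+++                   
179 ++++++++++++++++++++                 .#######++++++++++##      +++.++                     
180 ++++++++++++++++++++                 .#######++++++++++##                                 
181 +++++++++++++++#++++.                .#######++++++++###       
[... 6357 characters left out ...]
                             ...+.+
249 +++++++++++++++#++.  . .+++     . .+#+.                                          ....+...+
250 ++++++++++++++++#++. +..++.++. ...+++.                                         ...+.++...+
251 +++++++++++++++++#++ ++++...+++++++..                                       ...+++.++.+.++
252 ++++++++++++++++++#+.+++.....+.+..+                                      ......+.++++...++
253 +++++++++++++++++++#+++++...+....+.              ..                 .  ...+....++.+++...++
254 +++++++++++++++++++++++++...+++++.      ..    .++. .                +...+.....+.++.++++.++
255 ++++++++++++++++++++#++++++.++...    .. .  ..+.    .              ....+......++.+++..++.++
```

The key is tilted about the pads' axis and slid along the bar: ends at (310,189) and (359,202), stem pointing down-left. I'll measure this in the tool's x-z plane.

```bash
python3 - <<'E'
from h import *
np.set_printoptions(precision=1,suppress=True)
sd,w=pickle.load(open("s12.pkl","rb"))
p=np.array([529.6,-22.1,192.7]);x=np.array([.89,-.455,0]);n=np.cross(x,[0,0,1])
for nm,uv in [("L",(310,189)),("R",(359,202.5)),("stem a",(331,212)),("stem b",(325.5,219)),("blade",(313.5,232)),("bladeL",(304,231)),("bladeR",(320,236))]:
    c,d=ray(sd,[uv]);d=d[0];q=c+d*((p-c)@n/(d@n));print(nm,(q-p)@x,q[2]-p[2])
# wrist view bar outline, column of dark pixels
g=cv2.cvtColor(w["pixels"],cv2.COLOR_RGB2GRAY)
for r in range(100,262,8): print(r,''.join('#' if a<45 else '+' if a<75 else '.' if a<165 else ' ' for a in g[r,250:390:2]))
E
```

```text
L -64.41731864855218 38.0639849554488
R 25.154599613883732 9.722544138868386
stem a -25.902693940178462 -13.239057900494402
stem b -36.03669283615125 -29.999488282876257
blade -58.88023002969776 -62.194315517070834
bladeL -77.10789141863012 -60.13630295593447
bladeR -46.395028984330985 -71.9094558302051
100                   .....                                 ...           
108                     .....                             .     ...       
116                       .....                                    ...... 
124                          ....                           ..          ..
132                            ....                  ...          ....    
140                              ...          ..           ....        ...
148                                .......          ...        ...........
156                                  .....   ...        ..................
164                                 ..........   .........................
172                           ....    ....................................
180 .                 ..... .... ....     ................................
188           ........... ..     .....       ....+........................
196 ... ....   .............     ......     .......++..++++...............
204 .. ... ...        ........   .......  ....++++++++++++++++++++++++++++
212 ...        ......    .........++++++++++++++++++++++++++++++++++++++++
220 ...........         .........+++++++++++++++++++++++++++++++++++++++++
228 .......        .........##++++++++++++++++++++++++++++++++++++++++++++
236 .......................##+++++++++++++++++.+++++++++++++++++++++++++++
244 ............######.....+#++++++++++++++++++.....++++++++++++++++++++++
252 ..........++     ......##++++++++++++++++##+.....+##++++++++++++++++++
260 ..........######......+##+++++++++++########......######++++++++++++++
```

Bar centre is 20 mm along −x of the TCP and the bar is tilted 17.5° (length check 94 ✓). In this state the blade would foul the rest. I'll straighten it first by easing the grip and pushing the blade's edge against the outer face of the rest's near upright (y≈279).

```bash
python3 -m pendant '[[[-0.05,-0.07,0,0],[-0.12,-0.17,0,0.15],[-0.19,-0.27,0,0.3],[-0.25,-0.36,0,0.45],[-0.261,-0.373,0,0.6],[-0.261,-0.373,0,0.6]]]'; python3 -m pendant '[[[0,0,0,0.2],[0,0,0,0.4],[0,0,0.04,0.6],[0,0,0.084,0.611],[0,0,0.084,0.611],[0,0,0.084,0.611]]]' - 40; python3 - <<'E'
from h import *
np.set_printoptions(precision=2,suppress=True)
s=bot.get_state();q=s["tool_rot"];print(s["tcp_pos"],np.degrees(2*np.arctan2(q[2],q[1])))
E
```

```text
clock: 24.45
tcp_pos: [497.4, 203.8, 191.8]
tool_rot: [0.001, 0.892, -0.453, -0.0]
ft_force: [0.7, -0.3, -0.6]
width: 15.9
gripper_force: 99.0
clock: 25.2
tcp_pos: [498.5, 202.7, 151.8]
tool_rot: [-0.0, 0.758, -0.652, 0.0]
ft_force: [-0.7, -0.1, -0.9]
width: 16.4
gripper_force: 98.9
[498.48 202.71 151.8 ] -81.43818281854557
```

```bash
python3 -m pendant '[[[-0.01,0,0,0],[-0.02,0,0,0],[-0.03,0,0,0],[-0.04,0,0,0],[-0.05,0,0,0]]]' 0 30; python3 -m pendant '[[[-0.01,0,0,0],[-0.02,0,0,0],[-0.03,0,0,0],[-0.04,0,0,0],[-0.04,0,0,0]]]'; python3 - <<'E'
from h import *
s=bot.get_state();sd=bot.grab_frame("side");pickle.dump((sd,s["tcp_pos"]),open("s13.pkl","wb"));p=s["tcp_pos"]
g=cv2.cvtColor(sd["pixels"],cv2.COLOR_RGB2GRAY);c=proj(sd,[p])[0];u,v=np.round(c).astype(int);print(p,c)
for r in range(v-30,v+46): print(r,''.join('#' if x<70 else '+' if x<110 else '.' if x<165 else ' ' for x in g[r,u-36:u+36]))
E
```

```text
clock: 25.82
tcp_pos: [495.1, 225.6, 152.4]
tool_rot: [0.001, 0.757, -0.653, 0.002]
ft_force: [2.7, -8.3, 1.1]
width: 16.2
gripper_force: 99.4
clock: 26.45
tcp_pos: [492.2, 245.7, 152.5]
tool_rot: [0.001, 0.758, -0.653, 0.002]
ft_force: [1.7, -8.3, 2.3]
width: 16.2
gripper_force: 100.5
[492.18657641 245.66449358 152.496294  ] [274.40051161 161.02553637]
131 ++++++#++######++++++++##################################+++++++++++++++
132 ++++++##########+#+++++#################################++++++++++++.+++
133 +++++++#########++++++##################################++++++++++++ ...
134 ++++++++##########++++#############+####################++++++..+.+++...
135 +++++++++#########+++++############.+##################++++++.+..++.....
136 ++++++++++########+++++############ .##################+.+..+.+.........
137 +++++++++++########+++++########### .#################++++..............
138 ++++++++++++########++############# .#################..............+...
139 ++++++++++..+######################..################+.......+..........
140 +++++++++++..+#####################..+#########
[... 4407 characters left out ...]
+++++++
198        ###++..........++++++++++++++++++..++++++++++++++++++++++++++++++
199        ####++.........++++++++++++++++++...+++++++++++++++++++++++++++++
200        ++###++........+++++++++++++++++.....++++++++++++++++++++++++++++
201       .+++##+++.......+++++++++++++++........+++++++++++++++++++++++++++
202       .+#++##++.......+++++++++++++...  .....+++++++++++++++++++++++++++
203       .+#+++###+......+++++++++++..........+++++++++++++++++++++++++++++
204       .+#+++###++.....+++++++++...........++++++++++++++++++++++++++++++
205       .+++++++##+++...+++++++..  . ....++++++++++++++++++.++++++++++++++
206       .++++++++#+++.+++++++++.  ....+++.+...+++++++++++++.++++++++++++++
```

Straightening worked at 8 N: the stem at col 271 is now vertical and the tip is at row 188. Computing the offsets.

```bash
python3 - <<'E'
from h import *
np.set_printoptions(precision=1,suppress=True)
sd,p=pickle.load(open("s13.pkl","rb"))
a=np.radians(-81.45);x=np.array([np.cos(a),np.sin(a),0]);n=np.cross(x,[0,0,1])
for nm,uv in [("stem a",(270.6,168)),("stem b",(271,180)),("tip",(272.5,188.5)),("barR end",(238+58,154)),("barL",(238+7,131))]:
    c,d=ray(sd,[uv]);d=d[0];q=c+d*((p-c)@n/(d@n));print(nm,(q-p)@x,q[2]-p[2])
E
```

```text
stem a -20.639434504274767 -29.338461840241195
stem b -22.652789382180043 -63.725297005276985
tip -17.91747437225872 -85.29237700467652
barR end 95.43244788498477 65.32843634674768
barL -141.90395531841418 13.426164279984135
```

```bash
python3 -m pendant '[[[0.01,0,-0.02,0],[0.01,0,-0.08,0],[0,0,-0.152,0],[-0.06,0,-0.152,0],[-0.119,0,-0.152,0],[-0.119,0,-0.152,0],[-0.119,0,-0.152,0]]]'; python3 -m pendant '[[[0,0,0.06,0],[0,0,0.12,0],[0,0,0.18,0],[0,0,0.215,0],[0,0,0.225,0],[0,0,0.225,0]]]'
```

```text
clock: 27.38
tcp_pos: [482.5, 306.8, 227.3]
tool_rot: [-0.0, 0.758, -0.652, -0.0]
ft_force: [-0.1, -0.3, -1.5]
width: 15.9
gripper_force: 100.0
clock: 28.12
tcp_pos: [482.9, 306.6, 115.2]
tool_rot: [-0.0, 0.758, -0.653, 0.0]
ft_force: [-0.2, -0.1, -0.3]
width: 16.0
gripper_force: 100.0
```

```bash
python3 -m pendant '[[[0,0,0.01,0],[0,0,0.018,0],[0,0,0.02,0],[0,0,0.02,0]]]'; python3 -m pendant '[[[0,0,0,0],[0,0,0,0],[0,0,0,0],[0,0,0,0]]]' 0.5;  python3 -m pendant '[[[0,0,-0.05,0],[0,0,-0.12,0],[0,0,-0.2,0],[0,0,-0.246,0],[-0.032,0,-0.246,0],[-0.032,0,-0.246,0],[-0.032,0,-0.246,0]]]'; python3 - <<'E'
from h import *
np.set_printoptions(precision=2,suppress=True)
f=bot.grab_frame("wrist");sd=bot.grab_frame("side");t=bot.grab_frame("top");pickle.dump((f,sd,t),open("w14.pkl","wb"))
p=bot.get_state()["tcp_pos"];print(p,proj(f,[[480.5,322,134]]))
g=cv2.cvtColor(f["pixels"],cv2.COLOR_RGB2GRAY)
for r in range(120,272,4): print(r,''.join('#' if a<45 else '+' if a<75 else '.' if a<165 else ' ' for a in g[r,270:360]))
E
```

```text
clock: 28.62
tcp_pos: [483.3, 307.3, 109.3]
tool_rot: [-0.002, 0.758, -0.652, 0.001]
ft_force: [-8.5, -1.6, 16.6]
width: 16.5
gripper_force: 102.9
clock: 29.12
tcp_pos: [482.5, 306.5, 104.0]
tool_rot: [0.0, 0.758, -0.653, 0.0]
ft_force: [0.0, 0.3, 1.2]
width: 42.5
gripper_force: 0.0
clock: 30.0
tcp_pos: [479.7, 322.3, 225.7]
tool_rot: [0.001, 0.758, -0.652, 0.0]
ft_force: [-0.4, -0.1, 0.2]
width: 42.9
gripper_force: 0.0
[480.03 322.13 226.61] [[314.98 200.96]]
120 +++++.+++.................................................................................
124 +++++++++...............................................................++................
128 +++++++..................................................................+++++++....+++...
132 +++++...................................................................++++++++++++++++++
136 +++++......................++++++++++++++++++++++++++++++++++++++.......++++++++++++++++++
140 ++++++..................++++++++++++++++++++++++++++++++++++++++++++....+++++++++.........
144 +++++++..............++++++++++++++++++++++++++++++++++++++++
[... 2274 characters left out ...]
+..................................
244 +++........+++++.............+++++####++++++++++++####+.................................++
248 ###+........+....................+####+++++++++++++###+.....................+++++++++..++#
252 ###+......++......................++##++++++++++++##++......................++++++++...+##
256 ###+............................+++.....++++++++++.........................+++...++++..+##
260 ####+..........................+++...........+++...............................+++.....+##
264 ####+.......................................................++........................++##
268 ####+...............................................................+++++++...........+###
```

The key hangs level again: bar centre at (314,202) against the rest centre at (315,201). I'll re-grip at the middle with full force and compute the right slot's line on the head plane from the last good side view.

```bash
python3 -m pendant '[[[-0.001,-0.003,0.05,0],[-0.001,-0.003,0.12,0],[-0.001,-0.003,0.19,0],[-0.001,-0.003,0.23,0],[-0.001,-0.003,0.246,0],[-0.001,-0.003,0.246,0]]]'; python3 -m pendant '[[[0,0,0,0],[0,0,0,0],[0,0,0,0],[0,0,0,0],[0,0,0,0]]]' 0 120;  python3 -m pendant '[[[0,0,-0.05,0],[0,0,-0.12,0],[0,0,-0.19,0],[0,0,-0.21,0],[0,0,-0.21,0]]]'; python3 - <<'E'
from h import *
np.set_printoptions(precision=2,suppress=True)
s10=pickle.load(open("s10.pkl","rb"));w5=pickle.load(open("w5.pkl","rb"));top=w5[1];sd=w5[2]
nrm=np.array([-np.sin(np.radians(26)),0,np.cos(np.radians(26))])
def on(f,uvs,P):
    c,d=ray(f,uvs);return np.array([c+e*(((P-c)@nrm)/(e@nrm)) for e in d])
L=np.array([526,19.5,67.]);R=np.array([527.4,-23.5,67])
for nm,f,uv,P in [("R s10",s10,[(310+190/8,200+495/8),(310+320/8,200+420/8)],R),("L w5 side",sd,[(310+95/6,215+190/6),(310+180/6,215+155/6)],L),("R w5 side",sd,[(310+145/6,215+275/6),(310+240/6,215+222/6)],R),
  ("L top",top,[(310+167/6,165+293/6),(310+197/6,165+232/6)],L),("R top",top,[(310+258/6,165+288/6),(310+283/6,165+238/6)],R)]:
    q=on(f,uv,P);d=q[1]-q[0];al=np.degrees(np.arctan2(d[1],d[0]));y=np.array([-.454,-.891]);m=q.mean(0);print(nm,m,"yaw",al,"yproj",m[:2]@y)
s=bot.get_state();print(s["tcp_pos"])
# live side slot profile now
f=bot.grab_frame("side");pickle.dump(f,open("s15.pkl","wb"))
g=cv2.cvtColor(f["pixels"],cv2.COLOR_RGB2GRAY)
for r in range(234,274): print(r,''.join('#' if a<100 else '+' if a<135 else '.' if a<180 else ' ' for a in g[r,318:368]))
E
```

```text
clock: 30.9
tcp_pos: [481.8, 323.2, 104.8]
tool_rot: [-0.0, 0.758, -0.653, 0.0]
ft_force: [-0.1, 0.4, 0.0]
width: 42.4
gripper_force: 0.0
clock: 31.52
tcp_pos: [481.8, 323.5, 106.0]
tool_rot: [-0.001, 0.758, -0.653, 0.0]
ft_force: [-3.7, -1.5, 4.7]
width: 15.9
gripper_force: 117.4
clock: 32.15
tcp_pos: [481.5, 323.3, 209.1]
tool_rot: [-0.0, 0.758, -0.653, -0.0]
ft_force: [-0.9, 0.4, -1.4]
width: 16.2
gripper_force: 117.3
R s10 [527.06 -20.97  66.83] yaw -8.635205119155934 yproj -220.59743267142366
L w5 side [528.52  21.99  68.23] yaw -19.882662962060966 yproj -259.541642686078
R w5 side [528.19 -19.65  67.38] yaw -9.83746346864366 yproj -222.28475388843157
L top [525.19  19.49  66.61] yaw -26.378121588398336 yproj -255.80290623315688
R top [525.5  -21.61  66.07] yaw -26.28389481977185 yproj -219.32027065172042
[481.46 323.32 209.07]
234 ###++###+#########+##..  .#++++++                 
235 ####++###+####+++++..    .###+##+                 
236 +###+++#+++#+.   ..       .+####.                 
237 .+####+#+++++               ....                  
238 .#####.+##..+.                 
[... 1244 characters left out ...]
###. .+#..       .++++   ..+++++++++++++
262 #####++####### .+#+++++++..++++ . .++++++++++++#++
263 ##+++#########. ..+++++++++++#....+++++++++++#++#+
264 #+++###########. .+++++#+++#++ ..++++++++++++    #
265 +###############.++++++++++++..++++++++++++.      
266 #################+++++++++++..++++++++++++++      
267 #################+++++++#....+++++++++++++++.     
268 ###################+++##. ..+++++++++++++++++.    
269 ###################++... .++++++++++++++++++++.   
270 ####################+   .+++++++++++++++++++++#   
271 #####################...+++++++++++++++++++++++#  
272 ######################+++++++++++++++++++++++++++ 
273 #######################+++++++++++++++#+  ++++++++
```

```bash
python3 -m pendant '[[[0.05,0,0,0],[0.13,0.001,0,-0.1],[0.22,0.002,0,-0.2],[0.31,0.003,0,-0.3],[0.4,0.005,0,-0.4],[0.49,0.006,0,-0.5],[0.58,0.007,0,-0.6],[0.66,0.008,0,-0.66],[0.698,0.008,0,-0.66],[0.698,0.008,0,-0.66]]]'; python3 -m pendant '[[[0,0,0,-0.15],[0,0,0,-0.3],[0,0,0.03,-0.45],[0,0,0.06,-0.6],[0,0,0.06,-0.662],[0,0,0.06,-0.662]]]'; python3 - <<'E'
from h import *
np.set_printoptions(precision=2,suppress=True)
sd=bot.grab_frame("side");pickle.dump(sd,open("s16.pkl","wb"))
s=bot.get_state();p=s["tcp_pos"];q=s["tool_rot"];print(p,np.degrees(2*np.arctan2(q[2],q[1])),s["joint_pos"])
print(proj(sd,[p-[0,0,87],[527.4,-23.5,67],p-[0,0,50]]))
g=cv2.cvtColor(sd["pixels"],cv2.COLOR_RGB2GRAY)
for r in range(222,266): print(r,''.join('#' if a<100 else '+' if a<135 else '.' if a<170 else ' ' for a in g[r,318:368]))
nrm=np.array([-np.sin(np.radians(26)),0,np.cos(np.radians(26))]);R=np.array([527.4,-23.5,67])
f=pickle.load(open("s15.pkl","rb"));c,d=ray(f,[(336,258.5),(347.5,254)]);Q=np.array([c+e*(((R-c)@nrm)/(e@nrm)) for e in d]);v=Q[1]-Q[0];print(Q,np.degrees(np.arctan2(v[1],v[0])))
E
```

```text
clock: 33.45
tcp_pos: [528.6, -24.7, 208.1]
tool_rot: [0.001, 0.899, -0.438, -0.001]
ft_force: [-0.2, 0.8, -1.7]
width: 16.2
gripper_force: 117.2
clock: 34.2
tcp_pos: [528.8, -22.4, 178.6]
tool_rot: [0.0, 0.982, -0.191, -0.001]
ft_force: [-0.8, 0.0, -1.2]
width: 16.0
gripper_force: 117.2
[528.98 -22.44 178.93] -22.021990822385177 [ 0.34 -0.15 -0.19  0.   -1.53  0.85]
[[343.41 247.88]
 [342.61 257.85]
 [343.95 233.36]]
222 ++##+#++   .+#######+++......++++##+##.++#+####+++
223 ##+####+..+########++++......+++######.+#+######++
224 +++#####++#########++++......+++####+#.+#+#+###++.
225 +++###+#++#########++++......+######+##++#####+   
226 +++#####++#########++++......+######+#++###+##.   
227 +++#####++#########+#++......+#+#####++++..+#+#+. 
228 +++###+#++#########++#+......+++#####..   .+++++# 
229 +#######++#########++++......+###++.      ##++++# 
230 ########++#########++#+......#+#.         .#####. 
231 #++#####++############+.....+++.           .....  
232 ++++####++############+......++.                  
233 +++++###++###########++.....++#+.                 
234 ++++++##+#####
[... 1110 characters left out ...]
    .#++ .                
255 ++####++++++...   ... +  ..##    +              ..
256 ++#####+++..     .+ + +.++++     +           ..+++
257 +++####+#+.      +..+.+#++++     +        ..++++++
258 ++++####++#      +.+++++.+       +      .+++++++++
259 ##+#######+.     +#+++...+      +.     .++++++++++
260 ############.   .++.....+     ..+     ++++++++++++
261 ####+++######. .++++..... ....++    .+++++++++++++
262 ####+++#####++  +++++.... ..++.    .++++++++++++++
263 #++++#######+#.   +.++.....++#  . ++++++++++++++#+
264 ++++###########.  ++++++++++++ ..++++++++++++    +
265 +############+##.++++++++++++  .+++++++++++.      
[[517.21 -14.71  62.03]
 [538.56 -22.85  72.44]] -20.868508047194705
```

The slot yaw is −21°, matching the blade's −22°, and the tip is at col 342.8 over the head centre at 342.6. Descending.

```bash
python3 -m pendant '[[[0,0,0.015,0],[0,0,0.03,0],[0,0,0.042,0],[0,0,0.042,0]]]';  python3 -m pendant '[[[0,0,0.004,0],[0,0,0.008,0],[0,0,0.008,0]]]'
```

```text
clock: 34.75
tcp_pos: [529.3, -22.2, 157.7]
tool_rot: [-0.0, 0.982, -0.191, -0.0]
ft_force: [-0.1, 1.8, -0.3]
width: 16.1
gripper_force: 117.3
clock: 35.12
tcp_pos: [530.0, -21.9, 154.7]
tool_rot: [-0.001, 0.982, -0.19, 0.001]
ft_force: [2.9, 4.6, 1.4]
width: 15.9
gripper_force: 117.6
```

Now past the earlier contact height with little force, so it is in the slot. Seating and turning in stages.

```bash
python3 -m pendant '[[[0,0,0.006,0],[0,0,0.01,0],[0,0,0.01,0]]]'; python3 -m pendant '[[[0,0,0.002,0.1],[0,0,0.004,0.2],[0,0,0.004,0.3],[0,0,0.004,0.4],[0,0,0.004,0.5],[0,0,0.004,0.5]]]';  python3 - <<'E'
from h import *
np.set_printoptions(precision=2,suppress=True)
s=bot.get_state();q=s["tool_rot"];print(np.degrees(2*np.arctan2(q[2],q[1])),s["ft_force"],s["torque"])
E
```

```text
clock: 35.5
tcp_pos: [530.5, -22.3, 152.1]
tool_rot: [-0.001, 0.982, -0.19, 0.002]
ft_force: [-0.2, 6.0, 10.1]
width: 16.0
gripper_force: 119.2
clock: 36.25
tcp_pos: [530.7, -22.3, 151.0]
tool_rot: [-0.001, 0.926, -0.379, 0.002]
ft_force: [-3.2, 5.6, 13.2]
width: 16.0
gripper_force: 119.4
-44.49753336221328 [-3.19  5.65 13.15] [2.35 0.82 0.08]
```

```bash
python3 -m pendant '[[[0,0,0,0.1],[0,0,0.0,0.2],[0,0,0,0.3],[0,0,0,0.4],[0,0,0,0.5],[0,0,0,0.5]]]'; python3 -m pendant '[[[0,0,0,0.1],[0,0,0.0,0.2],[0,0,0,0.3],[0,0,0,0.4],[0,0,0,0.5],[0,0,0,0.5]]]'; python3 -m pendant '[[[0,0,0.002,0.1],[0,0,0.004,0.2],[0,0,0.004,0.28],[0,0,0.004,0.28]]]'; python3 - <<'E'
from h import *
np.set_printoptions(precision=2,suppress=True)
s=bot.get_state();q=s["tool_rot"];print(np.degrees(2*np.arctan2(q[2],q[1])),s["ft_force"],s["torque"])
E
```

```text
clock: 37.0
tcp_pos: [530.4, -22.3, 150.0]
tool_rot: [-0.001, 0.834, -0.552, 0.002]
ft_force: [-1.3, 5.8, 10.3]
width: 16.3
gripper_force: 118.9
clock: 37.75
tcp_pos: [529.7, -22.7, 149.2]
tool_rot: [-0.001, 0.71, -0.704, 0.001]
ft_force: [-3.3, 4.4, 7.6]
width: 16.0
gripper_force: 118.7
clock: 38.25
tcp_pos: [529.4, -22.6, 149.1]
tool_rot: [0.001, -0.63, 0.777, -0.001]
ft_force: [-8.5, 5.3, 17.0]
width: 15.9
gripper_force: 121.2
258.09224274074967 [-8.46  5.25 16.95] [2.13 3.06 1.59]
```

Same stop signature as the left (torque 1.6 N·m). Backing off, lifting and carrying the key to the rest.

```bash
python3 -m pendant '[[[0,0,-0.004,-0.15],[0,0,-0.004,-0.3],[0,0,-0.02,-0.3],[0,0,-0.06,-0.3],[0,0,-0.11,-0.3],[0,0,-0.13,-0.3],[0,0,-0.13,-0.3]]]'; python3 -m pendant '[[[-0.05,0.006,0,0],[-0.13,0.015,-0.02,0],[-0.22,0.025,-0.03,-0.05],[-0.31,0.035,-0.03,-0.1],[-0.41,0.046,-0.03,-0.158],[-0.5,0.056,-0.03,-0.158],[-0.59,0.067,-0.03,-0.158],[-0.66,0.075,-0.03,-0.158],[-0.69,0.078,-0.03,-0.158],[-0.69,0.078,-0.03,-0.158]]]'; python3 - <<'E'
from h import *
np.set_printoptions(precision=2,suppress=True)
sd=bot.grab_frame("side");t=bot.grab_frame("top");pickle.dump((sd,t),open("s17.pkl","wb"))
s=bot.get_state();p=s["tcp_pos"];q=s["tool_rot"];print(p,np.degrees(2*np.arctan2(q[2],q[1])),s["ft_force"])
g=cv2.cvtColor(sd["pixels"],cv2.COLOR_RGB2GRAY)
for r in range(236,266): print(r,''.join('#' if a<100 else '+' if a<135 else '.' if a<170 else ' ' for a in g[r,318:368]))
c=proj(sd,[p,p-[0,0,40],p-[0,0,60],p-[0,0,87]]);print(c)
u=int(c[0,0])
for r in range(int(c[0,1])-22,int(c[3,1])+4,2): print(r,''.join('#' if a<70 else '+' if a<110 else '.' if a<165 else ' ' for a in g[r,u-34:u+34]))
E
```

```text
clock: 39.12
tcp_pos: [529.5, -22.7, 211.0]
tool_rot: [-0.0, 0.715, -0.699, 0.0]
ft_force: [-0.4, -0.1, -1.3]
width: 16.3
gripper_force: 117.4
clock: 40.38
tcp_pos: [481.5, 321.5, 224.1]
tool_rot: [0.001, 0.758, -0.652, 0.0]
ft_force: [0.5, -0.6, -1.3]
width: 16.3
gripper_force: 117.3
[481.92 320.51 224.93] -81.51277677079402 [ 0.14  0.72 -1.14]
236 +###+++##++#+.    .       .+####                  
237 .#######+++++               ....                  
238 .#####.+## .+.                                    
239 ######...+  ++.                                   
240 #######  ...#++.     .                            
241 #++####   +###++                                  
242 #++####    +###+.     .                           
243 .++++#+     +###..    .                           
244  +#++##      +##+     .                           
245  .+##++       ###..   +                           
246   .+. .        ####  ..                           
247       +         ### ++                            
248      .+#        .####                             
249 +  . +++#     + .###. ..         
[... 2454 characters left out ...]
+++.   ......+++++++++##+. .+++++++++++++++
139 ++++++++++++++++++++++++++.      .....++++++++++##+. .+++++++++++.++
141 ++++++++++++++++++++++++++++...........+++++++++###.. .++++++++..+++
143 ++++++++++++++++++++++++++##++...........+++++++++#+.    ++++++#...+
145 .+++++++++++++++++++++++++++#####+.....+++.+++++++++ .###++++++++#+.
147 +++++++++++++++++++++++++++++++++++....+#+++++++++++#######++++++++#
149 +++++++++++++++++++++..++++++++++++....+#+##+++++++##########+++++++
151 +++++++++++++++++++++++++++++++++++++..+####+++++++##########+++++++
153 ++++++++++++++++++..+++++++++.. .+++++.+++++++++++++#########+++++++
155 ++++++++++++++.   .+++++++.....++++++++++++++++++++++#######++++++++
```

Both slots now show parallel and level, and the key hangs straight over its rest. Lowering.

```bash
python3 -m pendant '[[[0,0,0.06,0],[0,0,0.12,0],[0,0,0.18,0],[0,0,0.215,0],[0,0,0.232,0],[0,0,0.236,0],[0,0,0.236,0]]]'
```

```text
clock: 41.35
tcp_pos: [482.1, 321.5, 108.2]
tool_rot: [-0.001, 0.758, -0.653, 0.0]
ft_force: [-0.3, -0.2, -1.9]
width: 16.0
gripper_force: 117.4
```

```bash
python3 -m pendant '[[[0,0,0.004,0],[0,0,0.006,0],[0,0,0.006,0]]]'; python3 -m pendant '[[[0,0,0,0],[0,0,0,0],[0,0,0,0],[0,0,0,0]]]' 0.5;  python3 -m pendant '[[[0,0,-0.03,0],[0,0,-0.08,0],[0,0,-0.16,0],[0,0,-0.24,0],[0,0,-0.24,0],[0,0,-0.24,0]]]'; python3 - <<'E'
from h import *
np.set_printoptions(precision=2,suppress=True)
f=bot.grab_frame("wrist");sd=bot.grab_frame("side");t=bot.grab_frame("top");pickle.dump((f,sd,t),open("w18.pkl","wb"))
p=bot.get_state()["tcp_pos"];print(p,proj(f,[[480.5,321.3,134]]))
g=cv2.cvtColor(f["pixels"],cv2.COLOR_RGB2GRAY)
for r in range(132,272,6): print(r,''.join('#' if a<45 else '+' if a<75 else '.' if a<165 else ' ' for a in g[r,280:350]))
# crystal tilt in side view: purple mask principal axis vs earlier
for n,x in(("start",pickle.load(open("f0.pkl","rb"))["side"]),("now",sd)):
    h=cv2.cvtColor(x["pixels"],cv2.COLOR_RGB2HSV)[185:250,325:375];m=((h[...,0]>125)&(h[...,0]<170)&(h[...,1]>35))
    yy,xx=np.nonzero(m);print(n,xx.mean()+325,yy.mean()+185,np.polyfit(yy,xx,1))
E
```

```text
clock: 41.72
tcp_pos: [482.1, 321.6, 106.0]
tool_rot: [-0.001, 0.758, -0.652, 0.0]
ft_force: [-4.5, -1.4, 6.1]
width: 15.9
gripper_force: 118.6
clock: 42.22
tcp_pos: [481.8, 321.3, 104.2]
tool_rot: [0.0, 0.758, -0.653, 0.0]
ft_force: [0.3, -0.9, -0.3]
width: 43.1
gripper_force: 0.0
clock: 42.98
tcp_pos: [481.7, 321.4, 224.6]
tool_rot: [-0.0, 0.758, -0.653, -0.0]
ft_force: [0.2, 0.1, -0.4]
width: 43.3
gripper_force: 0.0
[481.51 321.05 223.25] [[317.63 201.8 ]]
132 ................................................................++++++
138 .................+++++++++++++++++++++++++++++++++++++++++......++++++
144 ..............++++++++++++++++++######++++++++++++++++++++++++..++++++
150 ...........++++++++++++++###++++++#++++++++++++.....++++++++++++++++++
156 ......................+++#++++++++++++++++++++++...................+++
162 ........................++++++++++++++++++++++.....................+++
168 ........................+++++++++++++++++++++++................+++++++
174 .........................++++++++++++++++++++++................+++++++
180 .........................+######
[... 574 characters left out ...]
++.....++++++++++++#####++++++++++++###++++++++++++++++.........
234 ...+++++....+++++++++++++#####++++++++++#+###++....+++++++++++........
240 ...........++++++++++++++#####++++++++++#+###++.......+++++++++.......
246 ..+++++..............++++#####+++++++++++####+.......................+
252 ..++......................++##++++++++++###++..................++..+++
258 .........................++..........++++.............................
264 ......................+.............................++...........+++..
270 ...................................................++........+++++++..
start 349.446511627907 220.41627906976743 [-0.08 27.24]
now 345.8454810495627 213.55102040816325 [-0.09 23.3 ]
```

```bash
python3 - <<'E'
from h import *
np.set_printoptions(precision=1,suppress=True)
f,sd,t=pickle.load(open("w18.pkl","rb"))
nrm=np.array([-np.sin(np.radians(26)),0,np.cos(np.radians(26))])
g=cv2.cvtColor(sd["pixels"],cv2.COLOR_RGB2GRAY)
for nm,P,(u0,u1,v0,v1) in [("L",np.array([526,19.5,67.]),(328,340,241,249)),("R",np.array([527.4,-23.5,67]),(338,349,253,262))]:
    yy,xx=np.nonzero(g[v0:v1,u0:u1]<115);ln=cv2.fitLine(np.c_[xx+u0,yy+v0].astype(np.float32),cv2.DIST_HUBER,0,.01,.01).ravel()
    uv=[(ln[2]-4*ln[0],ln[3]-4*ln[1]),(ln[2]+4*ln[0],ln[3]+4*ln[1])]
    c,d=ray(sd,uv);Q=np.array([c+e*(((P-c)@nrm)/(e@nrm)) for e in d]);v=Q[1]-Q[0];print(nm,Q.mean(0),np.degrees(np.arctan2(v[1],v[0])))
E
```

```text
L [528.5  19.2  68.2] -84.26600793716715
R [529.6 -21.8  68.1] -87.38323701490651
```

Both slots measure level (−84° and −87°, against −87.5° expected). Handing in.

```bash
python3 -c "
from rig import bot
print(bot.job_done())"
```

```text
the job is handed in; nothing more can be done
None
```

I handed the job in at about 43 s of the 72 s allowed; no verdict came back, but by my own measurements the crystal is clamped upright, both lock screws are turned to their stops and the key is back on its rest, which it left a second time after tilting in the grip and being re-hung.

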